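# Weigh a carrier of cherry cups and set it on the sloped pick-up rack

### The arm

A 6-joint arm with a two-finger parallel gripper is mounted at the origin on the work surface. World frame = base frame: x ahead of the robot, y to its left, z up, the work surface at z = 0. Lengths are in m, angles in rad, forces in N, time in s.
With the tool pointing down it reaches from about 0.4 to 0.925 m from the base axis. Payload 12.5 kg.
Tool frame: the origin (TCP) lies midway between the tips of the shut fingers; the grasp point (between the pads) lies 19 mm behind it; z points along the fingers, y is the line along which they close (so a half turn about z gives the same grasp; the last joint's range is limited). The gripper opens to 95 mm and grips with 3 to 60 N. Pads are 20 mm wide; open, the fingers measure 119 mm over their backs; the gripper's body (75 mm by 180 mm) begins 59 mm behind the grasp point.
Start: joints at [-1.346, 0.491, 1.559, -0, 1.092, -0.106], TCP at [0.203, -0.591, 0.192] pointing down, gripper open.
Joint ranges: [-3.1, 3.1], [-0.84, 2.19], [0.05, 2.79], [-1.13, 4.28], [0.06, 2.93], [-2.69, 2.69]. Speed limits (rad/s): [2.22, 2.22, 2.79, 3.14, 3.14, 3.14].

### API

Orientations are given as a 3x3 rotation matrix whose columns are the frame's x, y, z axes.
In Python, from station import arm gives the robot as it stands. The module is installed in compiled form; this text tells all that it offers.
- The arm moves only by the tool send_rows, never from a script. Its argument "targets" is a list of rows, each a list of 3 entries, a list of its own where there are three numbers: the turn, a rotation vector about the world's x, y, z scaled (see below), then the shift along the world's x, y, z scaled (see below), then the closure, from -1 (fully open) to 1 (shut). In form: [[[wx, wy, wz], [tx, ty, tz], hand], ...]. A call has 1 to 10 rows; each row is the pose to reach, as a shift and turn from the pose commanded when the call began; what a row does not reach only later rows make up. The controller multiplies each number of a shift by 0.8 m and each number of a turn by 45 degrees. A row lasts 1/10 s, in which the tool goes at most 50 mm and 8.59 degrees, less where a joint would pass 70% of its speed; a pose out of reach is approached as far as the arm can. A call with a number of a shift or a turn outside -1 to 1 is refused whole. A call with a gripper value outside its range is refused whole. The fingers move at their own pace and stop on an object; "force" is the grip in N (left out, the last holds). Time passes only in rows, so rows that repeat a pose let the fingers close. It gives the time, the measured TCP pose, the force, the opening and the grip force at its end, in the units of the state.
- arm.observe(): the state, without advancing time (a new reading comes with each control period).
- arm.get_image(name): name is "scene" or "top"; returns a dict with "color" (420x560x3 uint8, red, green, blue), "vertical_fov" (degrees; the focal length in pixels is half the picture's height over the tangent of half this angle, whatever the lens; pixels are square), "cx", "cy" (the principal point, pixels), "D" ([k1, k2, p1, p2, k3] as OpenCV has them; the pictures are not rectified), "R" (3x3) and "t" (3): a world point X has camera coordinates R X + t. Camera axes: x right, y down, z forward; pixel columns grow to the right and rows downward; lengths in m; the calibration is good to about 2 mm. A picture is of the moment at which its call begins. There is no depth.
- arm.job_done(): hands the job in; it is judged then, once.
The state is a dict: "t": time; "joint_positions": joint angles; "joint_velocities": joint speeds; "joint_efforts": joint torques, N m; "position": TCP position; "tool_rot": TCP orientation; "wrist_force": force on the tool from outside, world axes, zero at the start; "torque": the same for the moment, N m; "gripper_width": opening from 0.0 (shut) to 1.0 (fully open); "grasp_force": force on a finger pad.
Only numpy, scipy, OpenCV 4.12 (cv2) and the standard library are available. Lean on these libraries where they do the work, as an engineer would, in place of code of your own. Each camera call takes 0.05 s, during which the arm holds its last target. There are 200 camera calls.

### The job

Load every cup of cherries standing on the table upright into the wooden carrier tray, one cup to a compartment. Then take the tray by its handle, carry it level, set it centred on the scale's small raised plate, let go, and press the scale's blue button fully down while the tray stands there. Finally carry the tray level to the green sloped rack and set it flat on the slope, square, midway across it and with its edge close up against the low front lip, the cups still standing in it; never drop the tray or let it tip, and leave the other things on the table where they are.

Things in the scene. Friction and masses are not known exactly. Their poses are not given: they have to be found in the camera images.
- cup_a: sealed round clear cup of red cherries with a green lid, 56 mm diameter, 64 mm high, about 110 g, standing upright on the table at the start; may be absent. Origin: centre of its underside; z up its axis.
- cup_b: sealed round clear cup of red cherries with a green lid, 56 mm diameter, 64 mm high, about 110 g, standing upright on the table at the start; may be absent. Origin: centre of its underside; z up its axis.
- cup_c: sealed round clear cup of red cherries with a green lid, 56 mm diameter, 64 mm high, about 110 g, standing upright on the table at the start; may be absent. Origin: centre of its underside; z up its axis.
- cup_d: sealed round clear cup of red cherries with a green lid, 56 mm diameter, 64 mm high, about 110 g, standing upright on the table at the start; may be absent. Origin: centre of its underside; z up its axis.
- tray: open pale wood carrier, 190 (its x) x 172 mm (its y), about 320 g. Floor 6 mm thick, 5 mm outer walls with tops 36 mm above the underside. Crossing dividers 6 mm thick, tops 26 mm up, on its x and y axes make four compartments about 87 x 78 mm, centres at x +-46, y +-42 mm. Handle board in the middle: see tray_handle. Origin: centre of underside, z up. Same when turned half round
- tray_handle (a point): point on the tray's axis, 94 mm above its underside, where to pinch the dark upright handle board from above. The board is 12 mm thick along the tray's x, 44 mm wide along y, its top 108 mm above the underside. Axes as the tray's; the tray balances about it, evenly loaded or nearly so
- plate (a point): centre of the top of the fixed bench scale's rigid level steel plate, 80 (x) x 70 mm (y), 85 mm above the table on a column; the tray overhangs it on all sides. Axes as the scale: its low white body (130 mm wide, 36 mm high) reaches from 53 mm on the +x side of this point to 183 mm on the -x side (towards the robot). The scale may stand left or right
- weigh_button_top (a point): top centre of the scale's round blue push button, 28 mm diameter, on the white body 145 mm from the plate's centre along the scale's -x and 25 mm to its -y; clear of the tray's overhang when the tray's sides lie along the plate's. Press straight down.
- weigh_button (a joint): travel of the blue button: 0 up, 0.006 m fully down (spring, 5 N at the bottom)
- rack_bed: fixed green sloped bed, 236 (x, up the slope) x 190 mm (y). Origin: centre of its upper face, 78 mm above the table; z square to the face; slope 0.24 rad, low towards the robot. A lip on the low edge, inner face at x = -118 mm, stands 16 mm above the face: the tray, its x along the bed's, touches it with its origin at x = -23 mm. Friction holds the tray. May stand left or right
- gauge: bystander: aluminium fruit-size gauge strip 190 x 45 x 6 mm with five round dark marks; leave alone
- gift_box: bystander: closed pale wooden gift box 172 x 122 x 59 mm; leave alone
- punnet: bystander: white tray of cherries 120 x 90 x 38 mm; leave alone

How it is judged:
On the way, in this order (a step that is already met when the one before it is completed fails the run):
1. every cup stands upright on the floor of the tray, released, the tray still off the scale and rack (x of cup_a in the frame of tray between -0.09 and 0.09 m and y of cup_a in the frame of tray between -0.082 and 0.082 m and z of cup_a in the frame of tray between 0 and 0.014 m and angle between the z axis of each of cup_a, cup_b, cup_c, cup_d and the z axis of tray, either way round below 0.15 rad and contact force between the fingers and cup_a below 0.2 N and x of cup_b in the frame of tray between -0.09 and 0.09 m and y of cup_b in the frame of tray between -0.082 and 0.082 m and z of cup_b in the frame of tray between 0 and 0.014 m and contact force between the fingers and cup_b below 0.2 N and x of cup_c in the frame of tray between -0.09 and 0.09 m and y of cup_c in the frame of tray between -0.082 and 0.082 m and z of cup_c in the frame of tray between 0 and 0.014 m and contact force between the fingers and cup_c below 0.2 N and x of cup_d in the frame of tray between -0.09 and 0.09 m and y of cup_d in the frame of tray between -0.082 and 0.082 m and z of cup_d in the frame of tray between 0 and 0.014 m and contact force between the fingers and cup_d below 0.2 N and linear speed of each of cup_a, cup_b, cup_c, cup_d below 0.03 m/s and height (world z) of tray below 0.02 m), for 0.3 s.
2. the loaded tray stands centred (within 30 mm) and level on the scale's plate, released (x of cup_a in the frame of tray between -0.09 and 0.09 m and y of cup_a in the frame of tray between -0.082 and 0.082 m and z of cup_a in the frame of tray between 0 and 0.014 m and angle between the z axis of each of cup_a, cup_b, cup_c, cup_d and the z axis of tray, either way round below 0.15 rad and contact force between the fingers and cup_a below 0.2 N and x of cup_b in the frame of tray between -0.09 and 0.09 m and y of cup_b in the frame of tray between -0.082 and 0.082 m and z of cup_b in the frame of tray between 0 and 0.014 m and contact force between the fingers and cup_b below 0.2 N and x of cup_c in the frame of tray between -0.09 and 0.09 m and y of cup_c in the frame of tray between -0.082 and 0.082 m and z of cup_c in the frame of tray between 0 and 0.014 m and contact force between the fingers and cup_c below 0.2 N and x of cup_d in the frame of tray between -0.09 and 0.09 m and y of cup_d in the frame of tray between -0.082 and 0.082 m and z of cup_d in the frame of tray between 0 and 0.014 m and contact force between the fingers and cup_d below 0.2 N and contact force between the fingers and tray below 0.2 N and linear speed of tray below 0.02 m/s and z of tray in the frame of plate between -0.006 and 0.006 m and horizontal distance between tray and plate below 0.03 m and angle between the z axis of tray and the z axis of plate, either way round below 0.06 rad), for 0.5 s.
3. the blue button is pressed fully down (over 4.5 mm of 6) while the loaded tray stands on the plate (x of cup_a in the frame of tray between -0.09 and 0.09 m and y of cup_a in the frame of tray between -0.082 and 0.082 m and z of cup_a in the frame of tray between 0 and 0.014 m and angle between the z axis of each of cup_a, cup_b, cup_c, cup_d and the z axis of tray, either way round below 0.15 rad and contact force between the fingers and cup_a below 0.2 N and x of cup_b in the frame of tray between -0.09 and 0.09 m and y of cup_b in the frame of tray between -0.082 and 0.082 m and z of cup_b in the frame of tray between 0 and 0.014 m and contact force between the fingers and cup_b below 0.2 N and x of cup_c in the frame of tray between -0.09 and 0.09 m and y of cup_c in the frame of tray between -0.082 and 0.082 m and z of cup_c in the frame of tray between 0 and 0.014 m and contact force between the fingers and cup_c below 0.2 N and x of cup_d in the frame of tray between -0.09 and 0.09 m and y of cup_d in the frame of tray between -0.082 and 0.082 m and z of cup_d in the frame of tray between 0 and 0.014 m and contact force between the fingers and cup_d below 0.2 N and z of tray in the frame of plate between -0.006 and 0.006 m and horizontal distance between tray and plate below 0.03 m and angle between the z axis of tray and the z axis of plate, either way round below 0.06 rad and value of joint weigh_button above 0.0045 m), for 0.05 s.
At the end, for the whole second after the job is handed in: The tray lies flat (within 0.06 rad) on the rack's bed, square to it within 0.17 rad, not more than 23 mm from the lip and 30 mm from the middle sideways, released and at rest, with every cup standing upright on its floor (x of cup_a in the frame of tray between -0.09 and 0.09 m and y of cup_a in the frame of tray between -0.082 and 0.082 m and z of cup_a in the frame of tray between 0 and 0.014 m and angle between the z axis of each of cup_a, cup_b, cup_c, cup_d and the z axis of tray, either way round below 0.15 rad and contact force between the fingers and cup_a below 0.2 N and x of cup_b in the frame of tray between -0.09 and 0.09 m and y of cup_b in the frame of tray between -0.082 and 0.082 m and z of cup_b in the frame of tray between 0 and 0.014 m and contact force between the fingers and cup_b below 0.2 N and x of cup_c in the frame of tray between -0.09 and 0.09 m and y of cup_c in the frame of tray between -0.082 and 0.082 m and z of cup_c in the frame of tray between 0 and 0.014 m and contact force between the fingers and cup_c below 0.2 N and x of cup_d in the frame of tray between -0.09 and 0.09 m and y of cup_d in the frame of tray between -0.082 and 0.082 m and z of cup_d in the frame of tray between 0 and 0.014 m and contact force between the fingers and cup_d below 0.2 N and contact force between the fingers and tray below 0.2 N and linear speed of tray below 0.02 m/s and linear speed of each of cup_a, cup_b, cup_c, cup_d below 0.03 m/s and x of tray in the frame of rack_bed between -0.03 and 0 m and y of tray in the frame of rack_bed between -0.03 and 0.03 m and z of tray in the frame of rack_bed between -0.006 and 0.006 m and angle between the z axis of tray and the z axis of rack_bed, either way round below 0.06 rad and angle between the x axis of tray and the x axis of rack_bed, either way round below 0.17 rad); the robot touches nothing.
It fails at once if the tray tips more than 0.2 rad away from the rack (angle between tray's own z axis and vertical above 0.2 rad and horizontal distance between tray and rack_bed above 0.15 m).
It fails at once if the tray tips more than 0.45 rad anywhere (angle between tray's own z axis and vertical above 0.45 rad).
It fails at once if the tray is dropped (falls free for more than about 2 cm) (contact force between the fingers and tray below 0.05 N and linear speed of tray above 0.6 m/s).
It fails at once if a bystander (gauge, gift box or white cherry tray) is moved over 20 mm (distance of any of gauge, gift_box, punnet from where it was at the start of the episode above 0.02 m).
Of cup_a, cup_b, cup_c, cup_d only 3 to 4 are there at a start; the rules pass over those that are not, and their reading is None.
At some moment in a run one of cup_a, cup_b, cup_c, cup_d may be knocked a few centimetres aside while the robot is not near it.
It also fails if it takes over 192 s, if anything falls off the work surface, if the arm or the gripper's body presses on something with over 40 N, if the wrist force passes 120 N, or if a joint passes its speed limit or range.

## Working session

There is one attempt and no reset: what is moved stays moved. The work goes in short steps, Python scripts to look and compute and a tool call to move; the robot and the scene stay as the last step left them, time stands still between calls to the robot, and variables do not carry over. Pictures are saved under pics/ and viewed, at most 16 in all, crops included, and the job is handed in when it is done.

Besides the shell and the picture viewer there is one more tool, called after "Call:" by a JSON object that holds its "api" and its "payload", one argument or row to a line. send_rows: Moves the arm, as the interface text tells. Shifts and turns lie within -1 to 1; 1 stands for 0.8 m of shift or 45 degrees of turn. Its arguments: {"type":"object","properties":{"targets":{"type":"array"},"force":{"type":"number"}},"required":["targets"]}

```bash
mkdir -p pics; cat > h.py <<'E'
import numpy as np, cv2
from station import arm
def grab(n,save=None):
    im=arm.get_image(n); 
    if save: cv2.imwrite('pics/'+save+'.png',im['color'][:,:,::-1])
    return im
def K(im):
    f=im['color'].shape[0]/2/np.tan(np.radians(im['vertical_fov'])/2)
    return np.array([[f,0,im['cx']],[0,f,im['cy']],[0,0,1.]])
def rays(im,px):
    u=cv2.undistortPoints(np.array(px,float).reshape(-1,1,2),K(im),np.array(im['D'],float)).reshape(-1,2)
    R=np.array(im['R']);t=np.array(im['t'])
    return -R.T@t, np.c_[u,np.ones(len(u))]@R
def onplane(im,px,z):
    c,d=rays(im,px); return c+d*((z-c[2])/d[:,2])[:,None]
def tri(im1,p1,im2,p2):
    c1,d1=rays(im1,[p1]);c2,d2=rays(im2,[p2]);d1=d1[0]/np.linalg.norm(d1);d2=d2[0]/np.linalg.norm(d2)
    s=np.linalg.lstsq(np.c_[d1,-d2],c2-c1,rcond=None)[0]
    a=c1+s[0]*d1;b=c2+s[1]*d2
    return (a+b)/2,np.linalg.norm(a-b)
def proj(im,X):
    return cv2.projectPoints(np.array(X,float).reshape(-1,3),cv2.Rodrigues(np.array(im['R'],float))[0],np.array(im['t'],float),K(im),np.array(im['D'],float))[0].reshape(-1,2)
E
python3 - <<'E'
from h import *
for n in('scene','top'):
    im=grab(n,n+'0'); print(n,im['vertical_fov'],im['cx'],im['cy'],im['D'],-np.array(im['R']).T@np.array(im['t']),np.array(im['R'])[2])
o=arm.observe();print(o['t'],o['position'],o['tool_rot'],o['gripper_width'])
E
```

```text
scene 46.63424691106634 278.0543814134601 207.31700483156638 [-0.03564892  0.          0.          0.          0.        ] [1.35481435 0.43271518 1.04653468] [-0.59468045 -0.33336571 -0.731589  ]
top 53.32021928146341 276.644857301257 214.08962155281037 [-0.0879282  0.         0.         0.         0.       ] [ 0.45319675 -0.00265411  1.17007802] [ 0.12216619 -0.01350574 -0.99241776]
0.1 [ 0.20296137 -0.59089299  0.19163927] [[ 9.45779697e-01  3.24808714e-01 -2.52463864e-04]
 [ 3.24808808e-01 -9.45779265e-01  9.05188826e-04]
 [ 5.52381312e-05 -9.38111700e-04 -9.99999558e-01]] 1.0018856178861448
```

View pics/scene0.png

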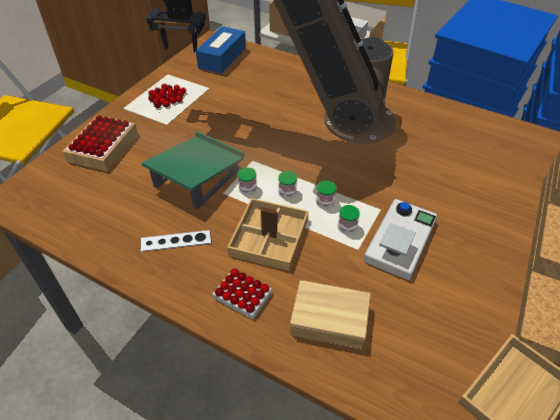

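View pics/top0.png

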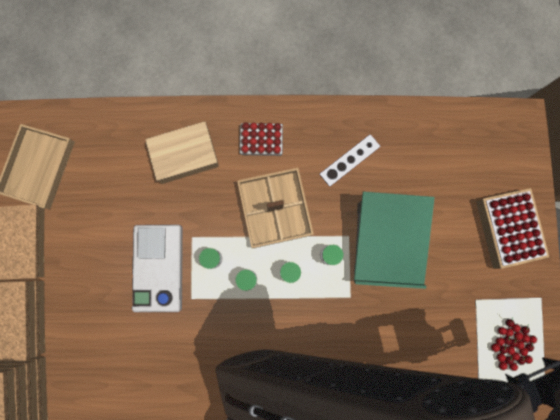

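The top picture shows four cups with lids at (209,258), (246,280), (290,272) and (332,254), and the tray at (275,207). The scale is on the left, with its plate at (151,242) and button at (165,298). The rack is on the right at (395,239). The scene view agrees on these.

```bash
cat >> h.py <<'E'
def blobs(im,lo,hi,amin,roi=None,k=3):
    hsv=cv2.cvtColor(im['color'],cv2.COLOR_RGB2HSV); m=cv2.inRange(hsv,np.array(lo),np.array(hi))
    if roi: z=np.zeros_like(m); x0,y0,x1,y1=roi; z[y0:y1,x0:x1]=m[y0:y1,x0:x1]; m=z
    if k: m=cv2.morphologyEx(m,cv2.MORPH_CLOSE,np.ones((k,k)))
    cs=[c for c in cv2.findContours(m,cv2.RETR_EXTERNAL,cv2.CHAIN_APPROX_NONE)[0] if cv2.contourArea(c)>amin]
    return sorted(cs,key=lambda c:c[:,0,0].mean())
def cen(c):
    M=cv2.moments(c); return np.array([M['m10']/M['m00'],M['m01']/M['m00']])
E
python3 - <<'E'
from h import *
T=grab('top');S=grab('scene')
lt=blobs(T,(50,120,70),(75,255,255),100,(190,235,345,300)); ls=blobs(S,(50,120,70),(75,255,255),80,(232,160,370,235))
print([ (cen(c).round(1),cv2.contourArea(c)) for c in lt],[(cen(c).round(1),cv2.contourArea(c)) for c in ls])
for a,b in zip(lt,ls[::-1]): print('lid',*tri(T,cen(a),S,cen(b)))
# blue button
bt=blobs(T,(105,120,50),(130,255,255),60,(130,280,185,315));bs=blobs(S,(105,120,50),(130,255,255),40,(390,195,420,220))
for a,b in zip(bt,bs): print('btn',cen(a),cen(b),cv2.contourArea(a),cv2.contourArea(b),*tri(T,cen(a),S,cen(b)))
# rack
for im,roi in((T,(350,185,440,290)),(S,(140,130,250,190))):
    for c in blobs(im,(60,80,20),(95,255,255),1500,roi): print('rack',cv2.approxPolyDP(c,4,True).reshape(-1,2).tolist(),cv2.boxPoints(cv2.minAreaRect(c)).round(1).tolist())
for n,im,(x0,y0,x1,y1) in(('t1',T,(225,160,325,250)),('s1',S,(220,190,320,275)),('t2',T,(125,215,190,315)),('s2',S,(360,190,445,280))):
    c=cv2.resize(im['color'][y0:y1,x0:x1],None,fx=4,fy=4,interpolation=cv2.INTER_CUBIC)[:,:,::-1]
    globals()[n]=cv2.copyMakeBorder(c,0,400-c.shape[0],0,400-c.shape[1],cv2.BORDER_CONSTANT)
cv2.imwrite('pics/tray1.png',np.hstack([t1,s1]))
cv2.imwrite('pics/scale1.png',np.hstack([t2,s2]))
E
```

```text
[] [(array([246.2, 174. ]), 168.0), (array([287.2, 177.5]), 168.0), (array([326.4, 187.3]), 190.5), (array([349.1, 212.5]), 214.0)]
btn [162.6692112  298.23155216] [404.30788804 206.36895674] 65.5 65.5 [0.36855502 0.28621834 0.04989348] 8.606197508795609e-05
rack [[364, 193], [356, 282], [424, 286], [432, 198]] [[354.5, 282.1000061035156], [362.0, 191.60000610351562], [432.6000061035156, 197.5], [425.1000061035156, 288.0]]
rack [[142, 164], [193, 189], [233, 161], [167, 150]] [[139.10000610351562, 181.6999969482422], [144.39999389648438, 145.89999389648438], [233.3000030517578, 159.0], [228.0, 194.6999969482422]]
```

View pics/tray1.png

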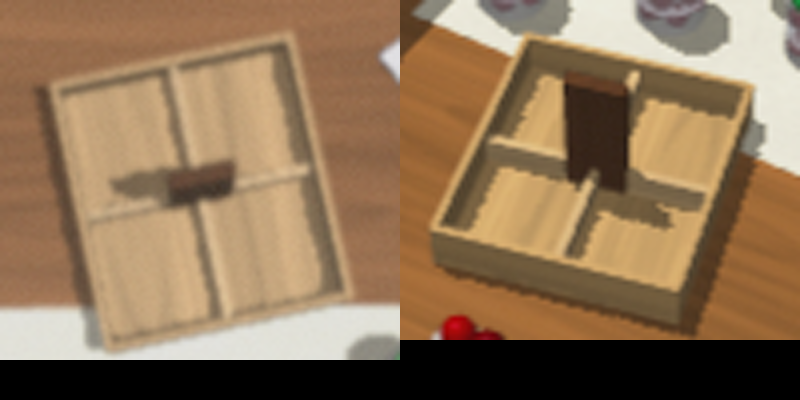

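View pics/scale1.png

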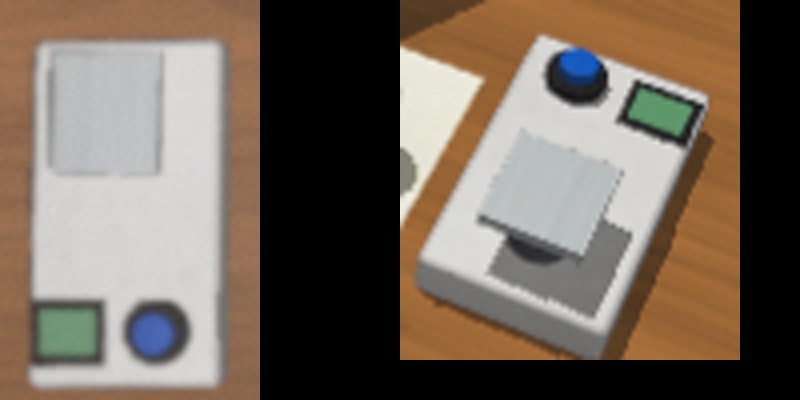

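Corners were read from the crops, and both views match. Next: triangulate the tray, plate and rack corners, and fix the lid mask.

```bash
python3 - <<'E'
from h import *
np.set_printoptions(precision=4,suppress=True)
T=grab('top');S=grab('scene')
h=cv2.cvtColor(T['color'],cv2.COLOR_RGB2HSV);print([h[y,x].tolist() for x,y in((209,258),(246,280),(290,272),(332,254))])
lt=blobs(T,(50,90,40),(85,255,255),60,(190,235,345,300)); ls=blobs(S,(50,120,70),(75,255,255),80,(232,160,370,235))
for a,b in zip(lt,ls[::-1]): print('lid',cen(a),cv2.contourArea(a),*tri(T,cen(a),S,cen(b)))
def many(n,tp,sp,z):
    P=[]
    for a,b in zip(tp,sp):
        p,e=tri(T,a,S,b);P.append(p);print(n,p,round(e,4),onplane(T,[a],z)[0][:2],onplane(S,[b],z)[0][:2])
    P=np.array(P);print(n,'mean',P.mean(0))
many('tray',[(238,182),(298,168.75),(312.5,234.5),(252,247.5)],[(290.5,263.75),(228,248.75),(251.2,199.3),(308,212)],.036)
many('plate',[(165,259),(138,258.5),(138,228),(165.2,228)],[(390.5,222.5),(415.5,232.5),(405,253),(379.5,244.5)],.085)
many('rack',[(364,193),(356,282),(424,286),(432,198)],[(193,189),(233,161),(167,150),(142,164)],.078)
g=cv2.resize(T['color'][180:300,345:445],None,fx=4,fy=4,interpolation=2)[:,:,::-1];s=cv2.resize(S['color'][125:210,135:255],None,fx=3.3,fy=3.3,interpolation=2)[:,:,::-1]
c=np.zeros((480,800,3),np.uint8);c[:480,:400]=g;c[:s.shape[0],400:400+s.shape[1]]=s[:,:400];cv2.imwrite('pics/rack1.png',c)
E
```

```text
[[65, 104, 147], [66, 110, 150], [65, 101, 159], [66, 110, 156]]
lid [208.9902 257.949 ] 255.0 [0.4743 0.1624 0.0594] 0.00042230155697108577
lid [245.5986 279.7272] 264.5 [0.4165 0.0658 0.0599] 0.0008585932402987141
lid [290.0751 271.9664] 253.0 [ 0.4359 -0.0518  0.0605] 5.142732479114079e-05
lid [332.4212 254.4615] 260.0 [ 0.4809 -0.165   0.0598] 0.00033811910456073204
tray [0.684  0.0907 0.0251] 0.0047 [0.6828 0.0877] [0.6902 0.0965]
tray [ 0.7209 -0.0775  0.0244] 0.0038 [ 0.7191 -0.0785] [ 0.7275 -0.0699]
tray [ 0.5366 -0.1157  0.0272] 0.0007 [ 0.5361 -0.1152] [ 0.5436 -0.1107]
tray [0.5021 0.0507 0.0284] 0.0021 [0.5022 0.0494] [0.508  0.0545]
tray mean [ 0.6109 -0.013   0.0262]
plate [0.4711 0.2763 0.0777] 0.0035 [0.4717 0.2728] [0.4767 0.2789]
plate [0.473  0.3463 0.0793] 0.0016 [0.4732 0.3438] [0.4777 0.3475]
plate [0.553  0.3461 0.0833] 0.0008 [0.5527 0.346 ] [0.5547 0.346 ]
plate [0.5527 0.2778 0.0749] 0.0027 [0.5523 0.2739] [0.5602 0.2805]
plate mean [0.5124 0.3116 0.0788]
rack [ 0.6376 -0.2434  0.0963] 0.0073 [ 0.6426 -0.2509] [ 0.6229 -0.2524]
rack [ 0.4116 -0.2449  0.0204] 0.0246 [ 0.4083 -0.2222] [ 0.4683 -0.2182]
rack [ 0.4095 -0.4842 -0.0415] 0.0836 [ 0.3947 -0.4024] [ 0.5241 -0.4224]
rack [ 0.6257 -0.4293  0.097 ] 0.0021 [ 0.6282 -0.4358] [ 0.6113 -0.4477]
rack mean [ 0.5211 -0.3504  0.043 ]
```

View pics/rack1.png

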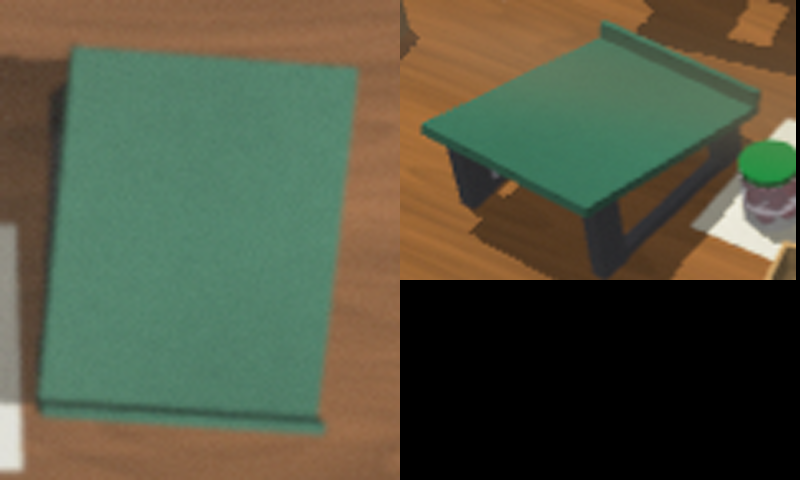

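```bash
python3 - <<'E'
from h import *
np.set_printoptions(precision=4,suppress=True)
T=grab('top');S=grab('scene')
tp=[(363.25,191.75),(434.25,197.5),(355,280.25),(425.5,284)];sp=[(191.7,188.8),(141.7,163.5),(241,156.8),(195.6,137.1)]
for a,b,z in zip(tp,sp,(.106,.106,.05,.05)):
    p,e=tri(T,a,S,b);print(p,round(e,4),onplane(T,[a],z)[0][:2],onplane(S,[b],z)[0][:2])
A=np.array([onplane(T,[a],z)[0] for a,z in zip(tp,(.106,.106,.05,.05))]);print(A.mean(0))
lt=blobs(T,(50,90,40),(85,255,255),60,(190,235,345,300)); ls=blobs(S,(50,120,70),(75,255,255),80,(232,160,370,235))[::-1]
for a,b in zip(lt,ls): print('lid64',onplane(T,[cen(a)],.064)[0][:2],onplane(S,[cen(b)],.064)[0][:2])
print('handle top',onplane(T,[((168+235)/8+225,(178+162+8)/8+160)],.108))
E
```

```text
[ 0.6412 -0.2423  0.1001] 0.0036 [ 0.641  -0.2427] [ 0.6452 -0.2362]
[ 0.6257 -0.4329  0.0982] 0.0023 [ 0.625  -0.4309] [ 0.6315 -0.4245]
[ 0.4121 -0.2265  0.0481] 0.0017 [ 0.4118 -0.2253] [ 0.4141 -0.226 ]
[ 0.3966 -0.4168  0.0418] 0.007 [ 0.3985 -0.4171] [ 0.4039 -0.4061]
[ 0.5191 -0.329   0.078 ]
lid64 [0.4743 0.1615] [0.4782 0.1638]
lid64 [0.4166 0.0649] [0.4201 0.0678]
lid64 [ 0.4361 -0.0519] [ 0.4392 -0.0499]
lid64 [ 0.4807 -0.1642] [ 0.4847 -0.1624]
handle top [[ 0.6113 -0.0141  0.108 ]]
```

Call:
{"api": "send_rows", "payload": {
  "targets": [
    [[0,0,1],[0.35,0.535,0],-1],
    [[0,0,1],[0.35,0.535,0],-1],
    [[0,0,1],[0.35,0.535,0],-1],
    [[0,0,1],[0.35,0.535,0],-1],
    [[0,0,1],[0.35,0.535,0],-1],
    [[0,0,1],[0.35,0.535,0],-1],
    [[0,0,1],[0.35,0.535,0],-1],
    [[0,0,1],[0.35,0.535,0],-1],
    [[0,0,1],[0.35,0.535,0],-1],
    [[0,0,1],[0.35,0.535,0],-1]
  ],
  "force": 20
}}

```text
t: 1.4
position: [0.4776, -0.1708, 0.1924]
tool_rot: [[0.439, 0.898, 0.001], [0.898, -0.439, -0.0], [-0.0, 0.001, -1.0]]
wrist_force: [1.1, -1.2, -0.5]
gripper_width: 0.999
grasp_force: 0.0
```

```bash
cat >> h.py <<'E'
def lids():
    T=grab('top');S=grab('scene')
    lt=blobs(T,(50,90,40),(85,255,255),60,(185,150,350,300))
    for a in lt: print('top',cen(a).round(1),cv2.contourArea(a),(onplane(T,[cen(a)],.064)[0][:2]+[.002,.0013]).round(4))
    ls=blobs(S,(50,120,70),(75,255,255),60,(232,150,370,250))
    for a in ls: print('scn',cen(a).round(1),cv2.contourArea(a),(onplane(S,[cen(a)],.064)[0][:2]-[.002,.0013]).round(4))
def st():
    o=arm.observe();R=np.array(o['tool_rot']);print(round(o['t'],2),'p',np.round(o['position'],4),'yaw_y',round(np.arctan2(R[1,1],R[0,1]),4),'z',R[:,2].round(4),'w',round(o['gripper_width'],3),'F',np.round(o['wrist_force'],1),'g',np.round(o['grasp_force'],1))
E
python3 -c "
from h import *
st();lids()"
```

```text
1.4 p [ 0.4776 -0.1708  0.1924] yaw_y -0.4547 z [ 6.e-04 -3.e-04 -1.e+00] w 0.999 F [ 1.1 -1.2 -0.5] g 0.0
top [208.9 257.9] 260.5 [0.4763 0.1631]
top [327.4 253.2] 95.5 [ 0.4863 -0.1497]
scn [246.2 173.9] 167.0 [ 0.4826 -0.1639]
scn [326.3 187.5] 175.0 [0.4191 0.0666]
scn [349.2 212.5] 216.5 [0.4761 0.1628]
```

Call:
{"api": "send_rows", "payload": {
  "targets": [
    [[0,0,0.841],[0,0,0],-1],
    [[0,0,0.841],[0,0,0],-1],
    [[0,0,0.841],[0,0,0],-1],
    [[0,0,0.841],[0,0,0],-1],
    [[0,0,0.841],[0,0,-0.06],-1],
    [[0,0,0.841],[0,0,-0.11],-1],
    [[0,0,0.841],[0,0,-0.15],-1],
    [[0,0,0.841],[0,0,-0.18],-1],
    [[0,0,0.841],[0,0,-0.197],-1],
    [[0,0,0.841],[0,0,-0.197],-1]
  ]
}}

```text
t: 2.5
position: [0.4758, -0.1729, 0.033]
tool_rot: [[-0.204, 0.979, -0.003], [0.979, 0.204, 0.001], [0.002, -0.002, -1.0]]
wrist_force: [0.8, 0.3, 0.5]
gripper_width: 1.006
grasp_force: 0.0
```

```bash
python3 -c "
from h import *
st();grab('scene','scene2')
im=cv2.imread('pics/scene2.png');cv2.imwrite('pics/scene2c.png',cv2.resize(im[120:270,170:390],None,fx=3.5,fy=3.5,interpolation=2))"
```

```text
2.5 p [ 0.4758 -0.1729  0.033 ] yaw_y 0.2054 z [-0.0027  0.0014 -1.    ] w 1.006 F [0.8 0.3 0.5] g 0.0
```

View pics/scene2c.png

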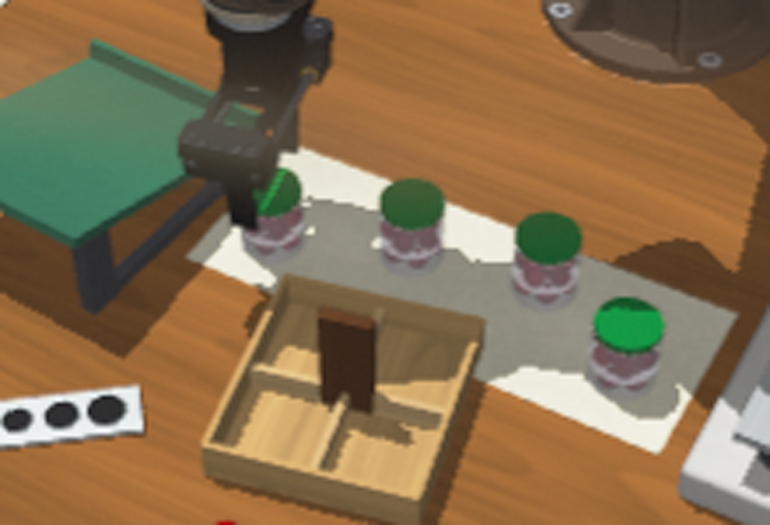

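The gripper is around cup 4 (lid at crop (280,190)), about 10 mm short in y. I'll correct that, then grip.

Call:
{"api": "send_rows", "payload": {
  "targets": [
    [[0,0,0],[0.008,0.012,0],-1],
    [[0,0,0],[0.008,0.012,0],-1],
    [[0,0,0],[0.008,0.012,0],1],
    [[0,0,0],[0.008,0.012,0],1],
    [[0,0,0],[0.008,0.012,0],1],
    [[0,0,0],[0.008,0.012,0],1],
    [[0,0,0],[0.008,0.012,0],1],
    [[0,0,0],[0.008,0.012,0],1]
  ],
  "force": 20
}}

```text
t: 3.35
position: [0.483, -0.1632, 0.0346]
tool_rot: [[-0.204, 0.979, -0.0], [0.979, 0.204, 0.0], [0.0, -0.0, -1.0]]
wrist_force: [-1.2, -0.5, 1.0]
gripper_width: 0.581
grasp_force: 20.1
```

Call:
{"api": "send_rows", "payload": {
  "targets": [
    [[0,0,0],[0,0,0.05],1],
    [[0,0,0],[0,0,0.1],1],
    [[0,0,0],[0,0,0.15],1],
    [[0,0,0],[0,0,0.2],1],
    [[0,0,0],[0.05,0.03,0.2],1],
    [[0,0,0],[0.1,0.065,0.2],1],
    [[0,0,0],[0.15,0.1,0.2],1],
    [[0,0,0],[0.2,0.13,0.2],1],
    [[0,0,0],[0.229,0.149,0.2],1],
    [[0,0,0],[0.229,0.149,0.2],1]
  ]
}}

```text
t: 4.35
position: [0.6683, -0.0417, 0.1933]
tool_rot: [[-0.207, 0.978, -0.0], [0.978, 0.207, 0.0], [0.001, -0.0, -1.0]]
wrist_force: [0.0, 0.2, -2.1]
gripper_width: 0.584
grasp_force: 20.1
```

Call:
{"api": "send_rows", "payload": {
  "targets": [
    [[0,0,0],[0,0,-0.04],1],
    [[0,0,0],[0,0,-0.08],1],
    [[0,0,0],[0,0,-0.12],1],
    [[0,0,0],[0,0,-0.15],1],
    [[0,0,0],[0,0,-0.17],1],
    [[0,0,0],[0,0,-0.18],1],
    [[0,0,0],[0,0,-0.187],1],
    [[0,0,0],[0,0,-0.191],1],
    [[0,0,0],[0,0,-0.191],1],
    [[0,0,0],[0,0,-0.191],1]
  ]
}}

```text
t: 5.35
position: [0.6666, -0.044, 0.0425]
tool_rot: [[-0.204, 0.979, 0.001], [0.979, 0.204, -0.0], [-0.0, 0.001, -1.0]]
wrist_force: [0.5, -0.1, -0.8]
gripper_width: 0.579
grasp_force: 20.1
```

Call:
{"api": "send_rows", "payload": {
  "targets": [
    [[0,0,0],[0,0,0],-0.4],
    [[0,0,0],[0,0,0],-0.4],
    [[0,0,0],[0,0,0],-0.4],
    [[0,0,0],[0,0,0],-0.4],
    [[0,0,0],[0,0,0.03],-0.4],
    [[0,0,0],[0,0,0.07],-0.4],
    [[0,0,0],[0,0,0.12],-0.4],
    [[0,0,0],[0,0,0.16],-0.4],
    [[0,0,0],[0,0,0.16],-0.4],
    [[0,0,0],[0,0,0.16],-0.4]
  ]
}}

```text
t: 6.35
position: [0.6664, -0.0439, 0.1702]
tool_rot: [[-0.204, 0.979, 0.001], [0.979, 0.204, -0.0], [-0.0, 0.001, -1.0]]
wrist_force: [0.1, -0.2, -0.1]
gripper_width: 0.701
grasp_force: 0.0
```

```bash
python3 -c "
from h import *
st();lids();grab('scene','scene3');grab('top','top3')
im=cv2.imread('pics/scene3.png');i2=cv2.imread('pics/top3.png');cv2.imwrite('pics/s3c.png',np.hstack([cv2.resize(im[140:290,210:340],None,fx=3,fy=3,interpolation=2),cv2.resize(i2[150:300,220:350],None,fx=3,fy=3,interpolation=2)]))"
```

```text
6.35 p [ 0.6664 -0.0439  0.1702] yaw_y 0.2059 z [ 1.3e-03 -2.0e-04 -1.0e+00] w 0.701 F [ 0.1 -0.2 -0.1] g 0.0
top [210.3 258.4] 193.5 [0.475  0.1593]
scn [248.  229.1] 245.5 [ 0.6618 -0.0471]
scn [287.2 177.4] 163.5 [ 0.4368 -0.0514]
scn [326.4 187.4] 184.5 [0.4183 0.0664]
scn [349.1 212.5] 212.0 [0.4764 0.1624]
```

View pics/s3c.png

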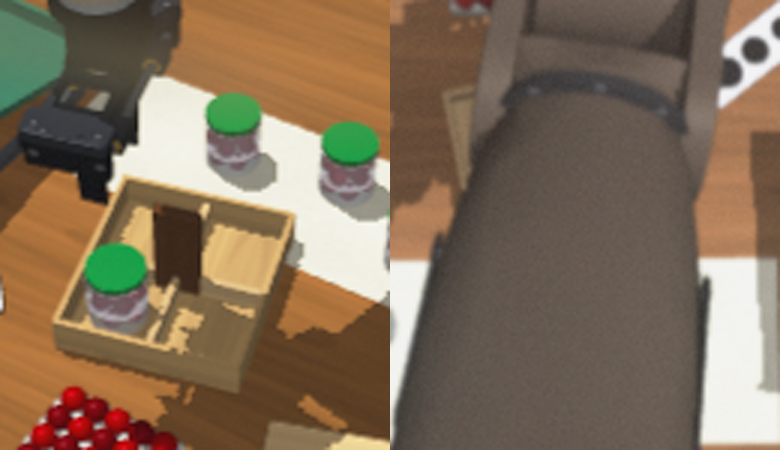

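Cup 4 stands in its compartment at the crop's left front. Next is cup 3.

Call:
{"api": "send_rows", "payload": {
  "targets": [
    [[0,0,0],[-0.06,-0.002,0],-0.4],
    [[0,0,0],[-0.12,-0.004,0],-1],
    [[0,0,0],[-0.18,-0.006,0],-1],
    [[0,0,0],[-0.24,-0.008,0],-1],
    [[0,0,0],[-0.287,-0.009,0],-1],
    [[0,0,0],[-0.287,-0.009,0],-1],
    [[0,0,0],[-0.287,-0.009,-0.06],-1],
    [[0,0,0],[-0.287,-0.009,-0.12],-1],
    [[0,0,0],[-0.287,-0.009,-0.17],-1],
    [[0,0,0],[-0.287,-0.009,-0.17],-1]
  ]
}}

```text
t: 7.55
position: [0.4347, -0.0506, 0.0298]
tool_rot: [[-0.204, 0.979, -0.008], [0.979, 0.204, 0.002], [0.004, -0.008, -1.0]]
wrist_force: [0.3, 0.2, 0.7]
gripper_width: 1.001
grasp_force: 0.0
```

Call:
{"api": "send_rows", "payload": {
  "targets": [
    [[0,0,0],[0,0,0],1],
    [[0,0,0],[0,0,0],1],
    [[0,0,0],[0,0,0],1],
    [[0,0,0],[0,0,0],1],
    [[0,0,0],[0,0,0],1],
    [[0,0,0],[0,0,0],1],
    [[0,0,0],[0,0,0],1]
  ]
}}

```text
t: 8.25
position: [0.437, -0.0512, 0.0343]
tool_rot: [[-0.204, 0.979, 0.001], [0.979, 0.204, -0.0], [-0.0, 0.001, -1.0]]
wrist_force: [-1.0, 0.0, 8.8]
gripper_width: 0.578
grasp_force: 20.0
```

Call:
{"api": "send_rows", "payload": {
  "targets": [
    [[0,0,0],[0,0,0.05],1],
    [[0,0,0],[0,0,0.1],1],
    [[0,0,0],[0,0,0.14],1],
    [[0,0,0],[0.05,-0.004,0.16],1],
    [[0,0,0],[0.1,-0.008,0.16],1],
    [[0,0,0],[0.15,-0.012,0.16],1],
    [[0,0,0],[0.174,-0.015,0.16],1],
    [[0,0,0],[0.174,-0.015,0.13],1],
    [[0,0,0],[0.174,-0.015,0.1],1],
    [[0,0,0],[0.174,-0.015,0.1],1]
  ]
}}

```text
t: 9.25
position: [0.5743, -0.0627, 0.111]
tool_rot: [[-0.204, 0.979, -0.005], [0.979, 0.205, 0.001], [0.002, -0.005, -1.0]]
wrist_force: [-0.1, -0.2, -0.6]
gripper_width: 0.579
grasp_force: 20.0
```

Call:
{"api": "send_rows", "payload": {
  "targets": [
    [[0,0,0],[0,0,-0.03],1],
    [[0,0,0],[0,0,-0.06],1],
    [[0,0,0],[0,0,-0.08],1],
    [[0,0,0],[0,0,-0.088],1],
    [[0,0,0],[0,0,-0.092],1],
    [[0,0,0],[0,0,-0.092],1],
    [[0,0,0],[0,0,-0.092],-0.4],
    [[0,0,0],[0,0,-0.092],-0.4],
    [[0,0,0],[0,0,-0.092],-0.4],
    [[0,0,0],[0,0,-0.092],-0.4]
  ]
}}

```text
t: 10.25
position: [0.5761, -0.0631, 0.0405]
tool_rot: [[-0.204, 0.979, 0.001], [0.979, 0.204, -0.0], [-0.0, 0.001, -1.0]]
wrist_force: [-0.1, -0.3, 0.0]
gripper_width: 0.698
grasp_force: 0.0
```

Call:
{"api": "send_rows", "payload": {
  "targets": [
    [[0,0,0],[0,0,0.03],-0.4],
    [[0,0,0],[0,0,0.07],-0.4],
    [[0,0,0],[0,0,0.12],-0.4],
    [[0,0,0],[0,0,0.16],-0.4],
    [[0,0,0],[0,0,0.16],-0.4]
  ]
}}

```text
t: 10.75
position: [0.5777, -0.0634, 0.1725]
tool_rot: [[-0.205, 0.979, 0.007], [0.979, 0.205, -0.002], [-0.003, 0.007, -1.0]]
wrist_force: [0.4, 0.8, -0.1]
gripper_width: 0.699
grasp_force: 0.0
```

```bash
python3 -c "
from h import *
st();lids()"
```

```text
10.75 p [ 0.5777 -0.0634  0.1725] yaw_y 0.206 z [ 0.007  -0.0015 -1.    ] w 0.699 F [ 0.4  0.8 -0.1] g 0.0
top [242.1 277.4] 129.0 [0.4248 0.0756]
scn [248.1 229.1] 249.0 [ 0.6616 -0.0471]
scn [258.6 204.4] 185.0 [ 0.5707 -0.0687]
scn [326.4 187.4] 185.5 [0.4184 0.0664]
scn [349.1 212.6] 207.0 [0.4767 0.1628]
```

Call:
{"api": "send_rows", "payload": {
  "targets": [
    [[0,0,0],[-0.045,0.035,0],-0.4],
    [[0,0,0],[-0.09,0.07,0],-1],
    [[0,0,0],[-0.135,0.11,0],-1],
    [[0,0,0],[-0.18,0.145,0],-1],
    [[0,0,0],[-0.197,0.162,0],-1],
    [[0,0,0],[-0.197,0.162,0],-1],
    [[0,0,0],[-0.197,0.162,-0.06],-1],
    [[0,0,0],[-0.197,0.162,-0.12],-1],
    [[0,0,0],[-0.197,0.162,-0.16],-1],
    [[0,0,0],[-0.197,0.162,-0.168],-1]
  ]
}}

```text
t: 11.85
position: [0.4171, 0.0659, 0.0304]
tool_rot: [[-0.204, 0.979, -0.006], [0.979, 0.204, -0.0], [0.001, -0.006, -1.0]]
wrist_force: [-0.1, 0.1, -0.1]
gripper_width: 0.999
grasp_force: 0.0
```

Call:
{"api": "send_rows", "payload": {
  "targets": [
    [[0,0,0],[0,0,0],-1],
    [[0,0,0],[0,0,0],1],
    [[0,0,0],[0,0,0],1],
    [[0,0,0],[0,0,0],1],
    [[0,0,0],[0,0,0],1],
    [[0,0,0],[0,0,0],1],
    [[0,0,0],[0,0,0],1],
    [[0,0,0],[0,0,0],1]
  ]
}}

```text
t: 12.65
position: [0.4184, 0.0665, 0.034]
tool_rot: [[-0.205, 0.979, 0.0], [0.979, 0.205, -0.0], [-0.0, 0.0, -1.0]]
wrist_force: [-1.1, -0.6, 5.7]
gripper_width: 0.58
grasp_force: 20.0
```

Call:
{"api": "send_rows", "payload": {
  "targets": [
    [[0,0,0],[0,0,0.05],1],
    [[0,0,0],[0,0,0.1],1],
    [[0,0,0],[0,0,0.14],1],
    [[0,0,0],[0.05,-0.016,0.16],1],
    [[0,0,0],[0.1,-0.033,0.16],1],
    [[0,0,0],[0.15,-0.05,0.16],1],
    [[0,0,0],[0.176,-0.059,0.16],1],
    [[0,0,0],[0.176,-0.059,0.13],1],
    [[0,0,0],[0.176,-0.059,0.1],1],
    [[0,0,0],[0.176,-0.059,0.1],1]
  ]
}}

```text
t: 13.65
position: [0.5575, 0.0193, 0.1109]
tool_rot: [[-0.204, 0.979, -0.005], [0.979, 0.204, 0.0], [0.002, -0.005, -1.0]]
wrist_force: [0.6, -0.7, 0.0]
gripper_width: 0.583
grasp_force: 20.0
```

Call:
{"api": "send_rows", "payload": {
  "targets": [
    [[0,0,0],[0,0,-0.03],1],
    [[0,0,0],[0,0,-0.06],1],
    [[0,0,0],[0,0,-0.08],1],
    [[0,0,0],[0,0,-0.088],1],
    [[0,0,0],[0,0,-0.091],1],
    [[0,0,0],[0,0,-0.091],1],
    [[0,0,0],[0,0,-0.091],-0.4],
    [[0,0,0],[0,0,-0.091],-0.4],
    [[0,0,0],[0,0,-0.091],-0.4],
    [[0,0,0],[0,0,-0.091],-0.4]
  ]
}}

```text
t: 14.65
position: [0.5593, 0.0193, 0.0413]
tool_rot: [[-0.204, 0.979, 0.001], [0.979, 0.204, -0.0], [-0.0, 0.001, -1.0]]
wrist_force: [-0.1, 0.4, 0.6]
gripper_width: 0.703
grasp_force: 0.0
```

Call:
{"api": "send_rows", "payload": {
  "targets": [
    [[0,0,0],[0,0,0.03],-0.4],
    [[0,0,0],[0,0,0.07],-0.4],
    [[0,0,0],[0,0,0.12],-0.4],
    [[0,0,0],[0,0,0.16],-0.4],
    [[0,0,0],[0,0,0.16],-0.4]
  ]
}}

```text
t: 15.15
position: [0.5609, 0.0192, 0.1732]
tool_rot: [[-0.205, 0.979, 0.007], [0.979, 0.205, -0.001], [-0.002, 0.007, -1.0]]
wrist_force: [0.9, -0.2, 0.7]
gripper_width: 0.696
grasp_force: 0.0
```

```bash
python3 -c "
from h import *
st();lids()"
```

```text
15.15 p [0.5609 0.0192 0.1732] yaw_y 0.206 z [ 7.2e-03 -6.0e-04 -1.0e+00] w 0.696 F [ 0.9 -0.2  0.7] g 0.0
top [204.8 258.7] 96.5 [0.4745 0.1738]
top [299.7 219.7] 85.0 [ 0.576  -0.0777]
scn [248.1 229.1] 247.5 [ 0.6616 -0.0471]
scn [258.6 204.4] 185.0 [ 0.5707 -0.0687]
scn [288.4 211.8] 217.5 [0.555  0.0164]
scn [349.1 212.5] 213.0 [0.4763 0.1625]
```

Call:
{"api": "send_rows", "payload": {
  "targets": [
    [[0,0,0],[-0.03,0.05,0],-0.4],
    [[0,0,0],[-0.06,0.1,0],-1],
    [[0,0,0],[-0.09,0.15,0],-1],
    [[0,0,0],[-0.104,0.179,0],-1],
    [[0,0,0],[-0.104,0.179,0],-1],
    [[0,0,0],[-0.104,0.179,-0.06],-1],
    [[0,0,0],[-0.104,0.179,-0.12],-1],
    [[0,0,0],[-0.104,0.179,-0.16],-1],
    [[0,0,0],[-0.104,0.179,-0.168],-1],
    [[0,0,0],[-0.104,0.179,-0.168],-1]
  ]
}}

```text
t: 16.25
position: [0.4756, 0.1619, 0.0336]
tool_rot: [[-0.204, 0.979, -0.003], [0.979, 0.204, -0.001], [-0.0, -0.003, -1.0]]
wrist_force: [-0.0, -0.3, 0.5]
gripper_width: 1.003
grasp_force: 0.0
```

Call:
{"api": "send_rows", "payload": {
  "targets": [
    [[0,0,0],[0,0,0],-1],
    [[0,0,0],[0,0,0],1],
    [[0,0,0],[0,0,0],1],
    [[0,0,0],[0,0,0],1],
    [[0,0,0],[0,0,0],1],
    [[0,0,0],[0,0,0],1],
    [[0,0,0],[0,0,0],1],
    [[0,0,0],[0,0,0],1]
  ]
}}

```text
t: 17.05
position: [0.4759, 0.1625, 0.0346]
tool_rot: [[-0.204, 0.979, -0.0], [0.979, 0.204, -0.0], [-0.0, -0.0, -1.0]]
wrist_force: [-0.8, 0.7, 3.2]
gripper_width: 0.584
grasp_force: 20.0
```

Call:
{"api": "send_rows", "payload": {
  "targets": [
    [[0,0,0],[0,0,0.06],1],
    [[0,0,0],[0,0,0.12],1],
    [[0,0,0],[0,0,0.17],1],
    [[0,0,0],[0.05,-0.035,0.18],1],
    [[0,0,0],[0.1,-0.07,0.18],1],
    [[0,0,0],[0.15,-0.105,0.18],1],
    [[0,0,0],[0.19,-0.14,0.18],1],
    [[0,0,0],[0.216,-0.156,0.18],1],
    [[0,0,0],[0.216,-0.156,0.14],1],
    [[0,0,0],[0.216,-0.156,0.1],1]
  ]
}}

```text
t: 18.05
position: [0.6493, 0.0369, 0.1136]
tool_rot: [[-0.203, 0.979, 0.001], [0.979, 0.203, -0.0], [-0.0, 0.001, -1.0]]
wrist_force: [0.0, -0.5, -1.7]
gripper_width: 0.584
grasp_force: 20.0
```

Call:
{"api": "send_rows", "payload": {
  "targets": [
    [[0,0,0],[0,0,0],1],
    [[0,0,0],[0,0,-0.03],1],
    [[0,0,0],[0,0,-0.06],1],
    [[0,0,0],[0,0,-0.08],1],
    [[0,0,0],[0,0,-0.088],1],
    [[0,0,0],[0,0,-0.0915],1],
    [[0,0,0],[0,0,-0.0915],1],
    [[0,0,0],[0,0,-0.0915],-0.4],
    [[0,0,0],[0,0,-0.0915],-0.4],
    [[0,0,0],[0,0,-0.0915],-0.4]
  ]
}}

```text
t: 19.05
position: [0.6491, 0.0377, 0.0421]
tool_rot: [[-0.205, 0.979, 0.001], [0.979, 0.205, -0.0], [-0.0, 0.001, -1.0]]
wrist_force: [-0.6, 0.4, -0.4]
gripper_width: 0.693
grasp_force: 0.0
```

Call:
{"api": "send_rows", "payload": {
  "targets": [
    [[0,0,0],[0,0,0],-0.4],
    [[0,0,0],[0,0,0.03],-0.4],
    [[0,0,0],[0,0,0.07],-0.4],
    [[0,0,0],[0,0,0.12],-0.4],
    [[0,0,0],[0,0,0.18],-0.4],
    [[0,0,0],[-0.02,0.06,0.2],-0.4],
    [[0,0,0],[-0.04,0.12,0.2],-0.4],
    [[0,0,0],[-0.06,0.18,0.2],-0.4],
    [[0,0,0],[-0.08,0.22,0.2],-0.4],
    [[0,0,0],[-0.08,0.22,0.2],-0.4]
  ]
}}

```text
t: 20.05
position: [0.5827, 0.2176, 0.2017]
tool_rot: [[-0.209, 0.978, -0.0], [0.978, 0.209, 0.001], [0.001, 0.0, -1.0]]
wrist_force: [0.7, -0.5, -1.0]
gripper_width: 0.701
grasp_force: 0.0
```

```bash
python3 -c "
from h import *
st();lids();T=grab('top','top4');S=grab('scene','scene4')
im=cv2.imread('pics/scene4.png');i2=cv2.imread('pics/top4.png');cv2.imwrite('pics/s4c.png',np.hstack([cv2.resize(im[180:280,220:320],None,fx=4,fy=4,interpolation=2),cv2.resize(i2[155:255,225:325],None,fx=4,fy=4,interpolation=2)]))"
```

```text
20.05 p [0.5827 0.2176 0.2017] yaw_y 0.2102 z [-1.e-04  7.e-04 -1.e+00] w 0.701 F [ 0.7 -0.5 -1. ] g 0.0
top [255.8 192.3] 259.0 [0.6506 0.039 ]
top [263.1 225.6] 252.0 [0.5609 0.0197]
top [286.7 185.7] 261.0 [ 0.668  -0.0442]
top [294.2 219.1] 261.0 [ 0.5776 -0.063 ]
scn [248.1 229.1] 249.0 [ 0.6616 -0.0471]
scn [258.6 204.4] 185.0 [ 0.5707 -0.0687]
scn [278.5 236.4] 261.5 [0.6441 0.0354]
scn [288.4 211.8] 217.5 [0.555  0.0164]
```

View pics/s4c.png

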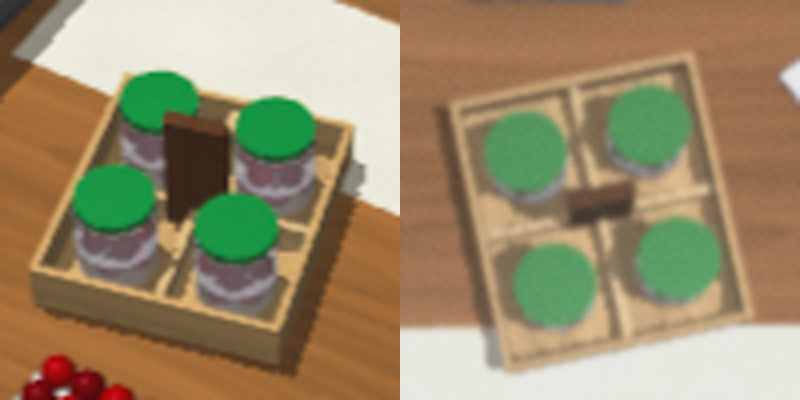

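All four cups stand, one in each compartment. Now the handle.

Call:
{"api": "send_rows", "payload": {
  "targets": [
    [[0,0,0],[0.006,-0.06,0],0.16],
    [[0,0,0],[0.012,-0.12,0],0.16],
    [[0,0,0],[0.02,-0.18,0],0.16],
    [[0,0,0],[0.03,-0.24,0],0.16],
    [[0,0,0],[0.034,-0.283,0],0.16],
    [[0,0,0],[0.034,-0.283,0],0.16],
    [[0,0,0],[0.034,-0.283,-0.02],0.16],
    [[0,0,0],[0.034,-0.283,-0.05],0.16],
    [[0,0,0],[0.034,-0.283,-0.07],0.16],
    [[0,0,0],[0.034,-0.283,-0.07],0.16]
  ],
  "force": 30
}}

```text
t: 21.25
position: [0.611, -0.0131, 0.1434]
tool_rot: [[-0.203, 0.979, -0.004], [0.979, 0.203, 0.001], [0.001, -0.003, -1.0]]
wrist_force: [-0.7, -0.4, 0.6]
gripper_width: 0.424
grasp_force: 0.0
```

```bash
python3 -c "
from h import *
st();T=grab('top','top5');S=grab('scene','scene5')
im=cv2.imread('pics/scene5.png');i2=cv2.imread('pics/top5.png');cv2.imwrite('pics/s5c.png',np.hstack([cv2.resize(im[160:260,230:310],None,fx=5,fy=5,interpolation=2),cv2.resize(i2[155:255,235:315],None,fx=5,fy=5,interpolation=2)]))"
```

```text
21.25 p [ 0.611  -0.0131  0.1434] yaw_y 0.2048 z [-3.6e-03  5.0e-04 -1.0e+00] w 0.424 F [-0.7 -0.4  0.6] g 0.0
```

View pics/s5c.png

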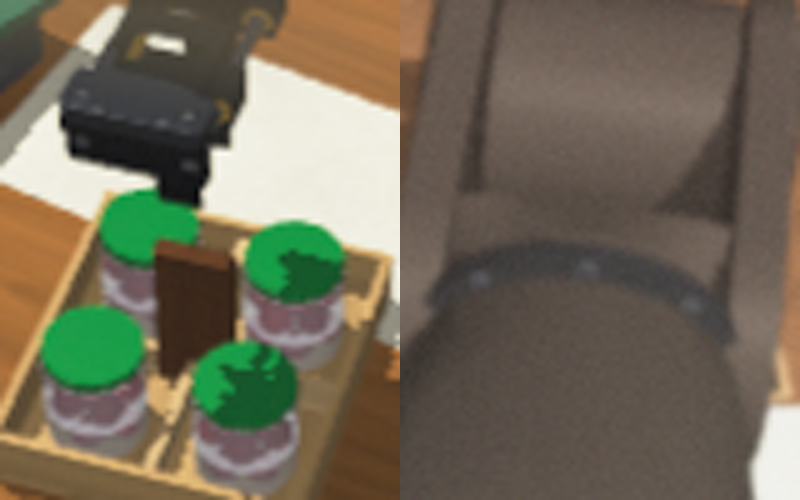

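The gripper is above the handle board, with one finger visible in front at crop (180,180). Descend and pinch.

Call:
{"api": "send_rows", "payload": {
  "targets": [
    [[0,0,0],[0,0,-0.03],0.16],
    [[0,0,0],[0,0,-0.06],0.16],
    [[0,0,0],[0,0,-0.08],0.16],
    [[0,0,0],[0,0,-0.087],0.16],
    [[0,0,0],[0,0,-0.087],0.16],
    [[0,0,0],[0,0,-0.087],1],
    [[0,0,0],[0,0,-0.087],1],
    [[0,0,0],[0,0,-0.087],1],
    [[0,0,0],[0,0,-0.087],1],
    [[0,0,0],[0,0,-0.087],1]
  ],
  "force": 50
}}

```text
t: 22.35
position: [0.6125, -0.0127, 0.0763]
tool_rot: [[-0.205, 0.979, 0.001], [0.979, 0.205, -0.0], [-0.0, 0.001, -1.0]]
wrist_force: [0.8, 0.9, 3.4]
gripper_width: 0.119
grasp_force: 50.0
```

Call:
{"api": "send_rows", "payload": {
  "targets": [
    [[0,0,0],[0,0,0],1],
    [[0,0,0],[0,0,0],1],
    [[0,0,0],[0,0,0.01],1],
    [[0,0,0],[0,0,0.02],1],
    [[0,0,0],[0,0,0.03],1],
    [[0,0,0],[0,0,0.03],1]
  ]
}}

```text
t: 22.95
position: [0.6123, -0.0128, 0.1009]
tool_rot: [[-0.204, 0.979, 0.001], [0.979, 0.204, -0.0], [-0.0, 0.001, -1.0]]
wrist_force: [-0.1, -0.1, -7.7]
gripper_width: 0.122
grasp_force: 50.0
```

```bash
python3 -c "
from h import *
st();lids()"
```

```text
22.95 p [ 0.6123 -0.0128  0.1009] yaw_y 0.2059 z [ 1.4e-03 -2.0e-04 -1.0e+00] w 0.122 F [-0.1 -0.1 -7.7] g 50.0
scn [247.6 222.8] 250.5 [ 0.6434 -0.0596]
scn [278.6 230.2] 252.5 [0.6256 0.0252]
scn [288.7 205.5] 220.5 [0.5339 0.0062]
```

Call:
{"api": "send_rows", "payload": {
  "targets": [
    [[0,0,0],[0,0,0.015],1],
    [[0,0,0],[0,0,0.04],1],
    [[0,0,0],[0,0,0.07],1],
    [[0,0,0],[0,0,0.1],1],
    [[0,0,0],[0,0,0.12],1],
    [[0,0,0],[-0.003,0.01,0.131],1],
    [[0,0,-0.02],[-0.009,0.03,0.131],1],
    [[0,0,-0.04],[-0.018,0.06,0.131],1],
    [[0,0,-0.06],[-0.027,0.09,0.131],1],
    [[0,0,-0.08],[-0.036,0.12,0.131],1]
  ]
}}

```text
t: 24.05
position: [0.5822, 0.0846, 0.2043]
tool_rot: [[-0.142, 0.99, -0.001], [0.99, 0.142, 0.0], [0.0, -0.001, -1.0]]
wrist_force: [0.9, 1.1, -6.9]
gripper_width: 0.118
grasp_force: 50.0
```

Call:
{"api": "send_rows", "payload": {
  "targets": [
    [[0,0,-0.02],[-0.009,0.03,0],1],
    [[0,0,-0.04],[-0.018,0.06,0],1],
    [[0,0,-0.06],[-0.027,0.09,0],1],
    [[0,0,-0.08],[-0.036,0.12,0],1],
    [[0,0,-0.1],[-0.045,0.15,0],1],
    [[0,0,-0.12],[-0.054,0.18,0],1],
    [[0,0,-0.14],[-0.063,0.21,0],1],
    [[0,0,-0.16],[-0.072,0.24,0],1],
    [[0,0,-0.175],[-0.08,0.265,0],1],
    [[0,0,-0.18],[-0.085,0.28,0],1]
  ]
}}

```text
t: 25.05
position: [0.5139, 0.3089, 0.2043]
tool_rot: [[-0.003, 1.0, -0.001], [1.0, 0.003, -0.0], [-0.0, -0.001, -1.0]]
wrist_force: [0.2, -0.8, -6.5]
gripper_width: 0.121
grasp_force: 50.0
```

Call:
{"api": "send_rows", "payload": {
  "targets": [
    [[0,0,0],[0,0,0],1],
    [[0,0,0],[0,0,0],1],
    [[0,0,0],[0,0,0],1],
    [[0,0,0],[0,0,0],1]
  ]
}}

```text
t: 25.45
position: [0.5155, 0.3065, 0.2046]
tool_rot: [[-0.001, 1.0, 0.0], [1.0, 0.001, -0.0], [-0.0, 0.0, -1.0]]
wrist_force: [0.1, 0.1, -6.8]
gripper_width: 0.122
grasp_force: 50.0
```

```bash
python3 -c "
from h import *
st();T=grab('top','top6');S=grab('scene','scene6')
im=cv2.imread('pics/scene6.png');i2=cv2.imread('pics/top6.png');cv2.imwrite('pics/s6c.png',np.hstack([cv2.resize(im[140:270,330:460],None,fx=3,fy=3,interpolation=2),cv2.resize(i2[190:320,90:220],None,fx=3,fy=3,interpolation=2)]))"
```

```text
25.45 p [0.5155 0.3065 0.2046] yaw_y 0.0008 z [ 1.e-04 -2.e-04 -1.e+00] w 0.122 F [ 0.1  0.1 -6.8] g 50.0
```

View pics/s6c.png

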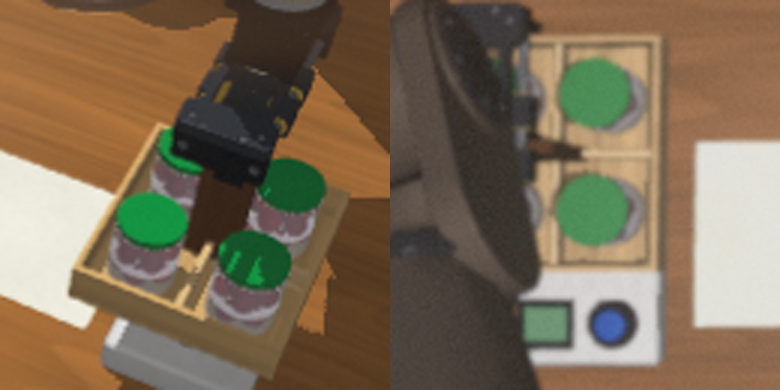

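The tray hangs level above the scale with its sides aligned, and all four cups are standing. Lower it.

Call:
{"api": "send_rows", "payload": {
  "targets": [
    [[0,0,0],[-0.001,0.005,0],1],
    [[0,0,0],[-0.001,0.005,-0.01],1],
    [[0,0,0],[-0.001,0.005,-0.02],1],
    [[0,0,0],[-0.001,0.005,-0.03],1],
    [[0,0,0],[-0.001,0.005,-0.04],1],
    [[0,0,0],[-0.001,0.005,-0.046],1],
    [[0,0,0],[-0.001,0.005,-0.05],1],
    [[0,0,0],[-0.001,0.005,-0.05],1],
    [[0,0,0],[-0.001,0.005,-0.052],1],
    [[0,0,0],[-0.001,0.005,-0.052],1]
  ]
}}

```text
t: 26.55
position: [0.5144, 0.3113, 0.1631]
tool_rot: [[-0.002, 1.0, 0.0], [1.0, 0.002, 0.0], [0.0, 0.0, -1.0]]
wrist_force: [0.4, -0.4, -7.1]
gripper_width: 0.123
grasp_force: 50.0
```

Call:
{"api": "send_rows", "payload": {
  "targets": [
    [[0,0,0],[0,0,-0.0015],1],
    [[0,0,0],[0,0,-0.0015],1],
    [[0,0,0],[0,0,-0.0015],1]
  ]
}}

```text
t: 26.85
position: [0.5144, 0.3113, 0.1618]
tool_rot: [[-0.002, 1.0, 0.0], [1.0, 0.002, 0.0], [0.0, 0.0, -1.0]]
wrist_force: [-1.2, 0.1, -6.0]
gripper_width: 0.118
grasp_force: 50.0
```

Call:
{"api": "send_rows", "payload": {
  "targets": [
    [[0,0,0],[0,0,-0.001],1],
    [[0,0,0],[0,0,-0.001],1],
    [[0,0,0],[0,0,-0.001],1]
  ]
}}

```text
t: 27.15
position: [0.5144, 0.3114, 0.1613]
tool_rot: [[-0.002, 1.0, 0.001], [1.0, 0.002, 0.0], [0.0, 0.001, -1.0]]
wrist_force: [-2.0, 0.4, -1.0]
gripper_width: 0.12
grasp_force: 50.0
```

Call:
{"api": "send_rows", "payload": {
  "targets": [
    [[0,0,0],[0,0,0],0.16],
    [[0,0,0],[0,0,0],0.16],
    [[0,0,0],[0,0,0],0.16],
    [[0,0,0],[0,0,0],0.16],
    [[0,0,0],[0,0,0],0.16],
    [[0,0,0],[0,0,0.03],0.16],
    [[0,0,0],[0,0,0.07],0.16],
    [[0,0,0],[0,0,0.12],0.16],
    [[0,0,0],[0,0,0.12],0.16],
    [[0,0,0],[0,0,0.12],0.16]
  ]
}}

```text
t: 28.15
position: [0.5144, 0.3113, 0.2575]
tool_rot: [[-0.002, 1.0, 0.001], [1.0, 0.002, 0.001], [0.001, 0.001, -1.0]]
wrist_force: [0.2, 0.4, -0.4]
gripper_width: 0.419
grasp_force: 0.0
```

```bash
python3 -c "
from h import *
st();S=grab('scene','scene7');T=grab('top')
for c in blobs(S,(50,120,70),(75,255,255),60,(330,130,450,250)): print(cen(c),cv2.contourArea(c),onplane(S,[cen(c)],.155)[0]-[.002,.0013,0])
for c in blobs(T,(50,90,40),(85,255,255),60,(90,180,200,285)): print('T',cen(c),cv2.contourArea(c),onplane(T,[cen(c)],.155)[0]+[.002,.0013,0])
for c in blobs(T,(105,120,50),(130,255,255),60,(130,280,185,315)): print('btn',cen(c),onplane(T,[cen(c)],.048)[0]+[.002,.0013,0])
"
```

```text
28.15 p [0.5144 0.3113 0.2575] yaw_y 0.0017 z [ 1.5e-03  6.0e-04 -1.0e+00] w 0.419 F [ 0.2  0.4 -0.4] g 0.0
[379.56017748 225.41652801] 300.5 [0.56049257 0.26891755 0.155     ]
[391.99436223 201.07047216] 236.5 [0.4682484  0.26681698 0.155     ]
[412.7539561  238.43389484] 326.5 [0.56042566 0.35259825 0.155     ]
[424.65995116 213.62637363] 273.0 [0.46947558 0.35281722 0.155     ]
T [130.79401993 260.38095238] 150.5 [0.46935152 0.34039689 0.155     ]
T [131.70036101 224.08182912] 138.5 [0.55802955 0.34077396 0.155     ]
T [159.78905473 260.39253731] 335.0 [0.46915505 0.26902928 0.155     ]
T [160.40252525 222.87575758] 330.0 [0.5605531  0.26953612 0.155     ]
btn [162.58271605 298.32098765] [0.37015897 0.28827617 0.048     ]
```

Call:
{"api": "send_rows", "payload": {
  "targets": [
    [[0,0,0.1],[-0.05,-0.008,0],1],
    [[0,0,0.2],[-0.1,-0.016,0],1],
    [[0,0,0.4],[-0.15,-0.024,0],1],
    [[0,0,0.6],[-0.185,-0.03,0],1],
    [[0,0,0.8],[-0.185,-0.03,0],1],
    [[0,0,1],[-0.185,-0.03,0],1],
    [[0,0,1],[-0.185,-0.03,0],1],
    [[0,0,1],[-0.185,-0.03,0],1]
  ]
}}

```text
t: 29.05
position: [0.3662, 0.2872, 0.2563]
tool_rot: [[-0.706, 0.708, -0.001], [0.708, 0.706, -0.001], [0.0, -0.001, -1.0]]
wrist_force: [0.6, -0.4, -1.2]
gripper_width: 0.006
grasp_force: 0.0
```

Call:
{"api": "send_rows", "payload": {
  "targets": [
    [[0,0,0.2],[0,0,0],1],
    [[0,0,0.4],[0,0,0],1],
    [[0,0,0.6],[0,0,0],1],
    [[0,0,0.8],[0,0,0],1],
    [[0,0,1],[0,0,0],1],
    [[0,0,1],[0,0,-0.06],1],
    [[0,0,1],[0,0,-0.12],1],
    [[0,0,1],[0,0,-0.17],1],
    [[0,0,1],[0,0,-0.21],1],
    [[0,0,1],[0,0,-0.22],1]
  ]
}}

```text
t: 30.05
position: [0.365, 0.2864, 0.078]
tool_rot: [[-1.0, 0.002, -0.005], [0.002, 1.0, -0.003], [0.005, -0.003, -1.0]]
wrist_force: [0.6, -0.3, 0.1]
gripper_width: 0.004
grasp_force: 0.0
```

Call:
{"api": "send_rows", "payload": {
  "targets": [
    [[0,0,0],[0,0,0],1],
    [[0,0,0],[0,0,0],1]
  ]
}}

```text
t: 30.25
position: [0.367, 0.2876, 0.082]
tool_rot: [[-1.0, -0.001, 0.001], [-0.001, 1.0, 0.001], [-0.001, 0.001, -1.0]]
wrist_force: [0.7, -0.6, 0.7]
gripper_width: 0.006
grasp_force: 0.0
```

```bash
python3 -c "
from h import *
st();S=grab('scene','scene8')
im=cv2.imread('pics/scene8.png');cv2.imwrite('pics/s8c.png',cv2.resize(im[100:280,320:480],None,fx=3,fy=3,interpolation=2))"
```

```text
30.25 p [0.367  0.2876 0.082 ] yaw_y 1.5713 z [ 1.1e-03  7.0e-04 -1.0e+00] w 0.006 F [ 0.7 -0.6  0.7] g 0.0
```

View pics/s8c.png

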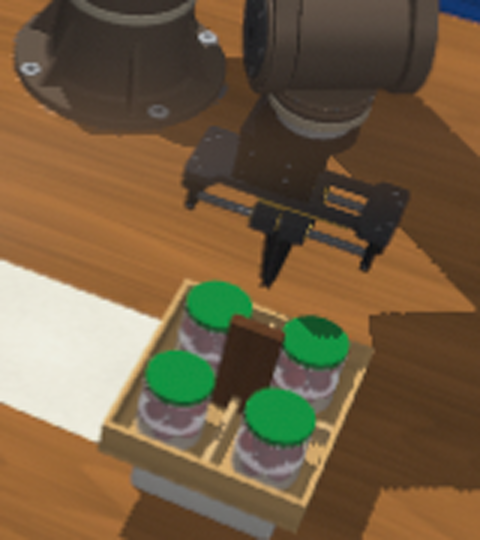

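The tray stands on the plate and the gripper is clear of it. Press the button.

Call:
{"api": "send_rows", "payload": {
  "targets": [
    [[0,0,0],[0,0,-0.015],1],
    [[0,0,0],[0,0,-0.03],1],
    [[0,0,0],[0,0,-0.038],1],
    [[0,0,0],[0,0,-0.04],1],
    [[0,0,0],[0,0,-0.042],1],
    [[0,0,0],[0,0,-0.042],1],
    [[0,0,0],[0,0,-0.042],1]
  ]
}}

```text
t: 31.0
position: [0.3665, 0.2874, 0.0477]
tool_rot: [[-1.0, -0.002, 0.001], [-0.002, 1.0, 0.0], [-0.001, 0.0, -1.0]]
wrist_force: [-0.6, 0.2, 0.5]
gripper_width: 0.001
grasp_force: 0.0
```

Call:
{"api": "send_rows", "payload": {
  "targets": [
    [[0,0,0],[0,0,-0.0025],1],
    [[0,0,0],[0,0,-0.0025],1],
    [[0,0,0],[0,0,-0.005],1],
    [[0,0,0],[0,0,-0.005],1]
  ]
}}

```text
t: 31.4
position: [0.3663, 0.2872, 0.0431]
tool_rot: [[-1.0, -0.002, -0.0], [-0.002, 1.0, -0.0], [0.0, -0.0, -1.0]]
wrist_force: [-0.2, 0.5, -0.8]
gripper_width: 0.007
grasp_force: 0.0
```

Call:
{"api": "send_rows", "payload": {
  "targets": [
    [[0,0,0],[0,0,-0.0025],1],
    [[0,0,0],[0,0,-0.0025],1],
    [[0,0,0],[0,0,-0.0025],1]
  ]
}}

```text
t: 31.7
position: [0.3663, 0.2873, 0.0413]
tool_rot: [[-1.0, -0.002, -0.0], [-0.002, 1.0, 0.0], [0.0, 0.0, -1.0]]
wrist_force: [0.0, 0.2, -1.2]
gripper_width: 0.002
grasp_force: 0.0
```

```bash
python3 -c "
from h import *
st();S=grab('top','t9');T=grab('scene')
a=cv2.resize(S['color'][230:330,110:210],None,fx=4,fy=4,interpolation=2);b=cv2.resize(T['color'][150:250,360:460],None,fx=4,fy=4,interpolation=2)
cv2.imwrite('pics/t9c.png',np.hstack([a,b])[:,:,::-1])"
```

```text
31.7 p [0.3663 0.2873 0.0413] yaw_y 1.5725 z [-1.e-04  0.e+00 -1.e+00] w 0.002 F [ 0.   0.2 -1.2] g 0.0
```

View pics/t9c.png

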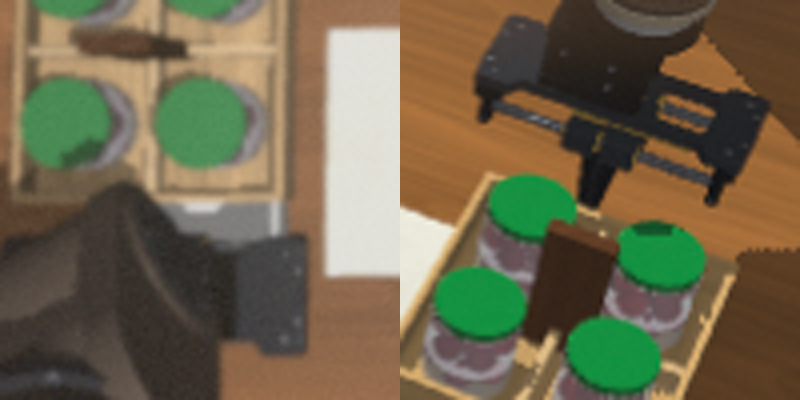

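Call:
{"api": "send_rows", "payload": {
  "targets": [
    [[0,0,0],[0,0,-0.0025],1],
    [[0,0,0],[0,0,-0.0025],1],
    [[0,0,0],[0,0,-0.0025],1]
  ]
}}

```text
t: 32.1
position: [0.3663, 0.2873, 0.0393]
tool_rot: [[-1.0, -0.002, -0.0], [-0.002, 1.0, 0.0], [0.0, 0.0, -1.0]]
wrist_force: [-0.9, -0.2, 0.3]
gripper_width: 0.009
grasp_force: 0.0
```

```bash
python3 -c "
from h import *
import time
st()
for f in('pics/scene0.png','pics/top0.png'): pass
S=grab('scene');T=grab('top')
print(proj(T,[[.3663,.2873,.045]]),proj(S,[[.3663,.2873,.045]]),proj(T,[[.3663,.2873,.036]]))
st()"
```

```text
32.1 p [0.3663 0.2873 0.0393] yaw_y 1.5725 z [-1.e-04  0.e+00 -1.e+00] w 0.009 F [-0.9 -0.2  0.3] g 0.0
[[162.74145023 298.93972905]] [[404.62866245 207.18063462]] [[163.60088711 298.67828991]]
32.2 p [0.3664 0.2873 0.0393] yaw_y 1.5725 z [-0.e+00  1.e-04 -1.e+00] w 0.005 F [-0.9 -0.4 -0.3] g 0.0
```

Call:
{"api": "send_rows", "payload": {
  "targets": [
    [[0,0,0],[0,0,-0.0025],1],
    [[0,0,0],[0,0,-0.0025],1],
    [[0,0,0],[0,0,-0.005],1],
    [[0,0,0],[0,0,-0.005],1]
  ]
}}

```text
t: 32.6
position: [0.3664, 0.2873, 0.0352]
tool_rot: [[-1.0, -0.002, 0.0], [-0.002, 1.0, 0.0], [-0.0, 0.0, -1.0]]
wrist_force: [1.2, 1.3, 1.9]
gripper_width: 0.003
grasp_force: 0.8
```

Call:
{"api": "send_rows", "payload": {
  "targets": [
    [[0,0,0],[0,0,-0.0025],1],
    [[0,0,0],[0,0,-0.0025],1],
    [[0,0,0],[0,0,-0.0025],1]
  ]
}}

```text
t: 32.9
position: [0.3664, 0.2873, 0.0334]
tool_rot: [[-1.0, -0.002, 0.0], [-0.002, 1.0, 0.0], [-0.0, 0.0, -1.0]]
wrist_force: [-0.4, 0.5, 2.7]
gripper_width: 0.005
grasp_force: 1.3
```

Call:
{"api": "send_rows", "payload": {
  "targets": [
    [[0,0,0],[0,0,-0.0025],1],
    [[0,0,0],[0,0,-0.0025],1],
    [[0,0,0],[0,0,-0.004],1],
    [[0,0,0],[0,0,-0.004],1]
  ]
}}

```text
t: 33.3
position: [0.3664, 0.2873, 0.0301]
tool_rot: [[-1.0, -0.002, 0.0], [-0.002, 1.0, 0.0], [-0.0, 0.0, -1.0]]
wrist_force: [0.1, 0.4, 4.4]
gripper_width: 0.001
grasp_force: 2.3
```

Call:
{"api": "send_rows", "payload": {
  "targets": [
    [[0,0,0],[0,0,-0.0015],1],
    [[0,0,0],[0,0,-0.0015],1],
    [[0,0,0],[0,0,-0.003],1],
    [[0,0,0],[0,0,-0.003],1],
    [[0,0,0],[0,0,-0.003],1]
  ]
}}

```text
t: 33.8
position: [0.3665, 0.2874, 0.0293]
tool_rot: [[-1.0, -0.002, 0.001], [-0.002, 1.0, 0.001], [-0.001, 0.001, -1.0]]
wrist_force: [-4.9, -3.3, 32.0]
gripper_width: 0.004
grasp_force: 16.2
```

Call:
{"api": "send_rows", "payload": {
  "targets": [
    [[0,0,0],[0,0,0.02],1],
    [[0,0,0],[0,0,0.07],1],
    [[0,0,0],[0,0,0.13],1],
    [[0,0,0],[0,0,0.19],1],
    [[0,0,0],[0,0,0.25],1],
    [[0,0,-0.2],[0,0,0.285],0.16],
    [[0,0,-0.4],[0,0,0.285],0.16],
    [[0,0,-0.6],[0,0,0.285],0.16],
    [[0,0,-0.8],[0,0,0.285],0.16],
    [[0,0,-1],[0,0,0.285],0.16]
  ]
}}

```text
t: 34.8
position: [0.3661, 0.2871, 0.2555]
tool_rot: [[-0.729, 0.685, -0.001], [0.685, 0.729, -0.0], [0.0, -0.001, -1.0]]
wrist_force: [-0.0, -0.4, -0.3]
gripper_width: 0.364
grasp_force: 0.0
```

Call:
{"api": "send_rows", "payload": {
  "targets": [
    [[0,0,-0.2],[0,0,0],0.16],
    [[0,0,-0.4],[0,0,0],0.16],
    [[0,0,-0.6],[0,0,0],0.16],
    [[0,0,-0.8],[0,0,0],0.16],
    [[0,0,-1],[0,0,0],0.16],
    [[0,0,-1],[0,0,0],0.16],
    [[0,0,-1],[0,0,0],0.16]
  ]
}}

```text
t: 35.5
position: [0.3661, 0.2871, 0.2554]
tool_rot: [[-0.037, 0.999, -0.001], [0.999, 0.037, -0.0], [-0.0, -0.001, -1.0]]
wrist_force: [-0.7, 0.4, -0.2]
gripper_width: 0.423
grasp_force: 0.0
```

```bash
python3 -c "
from h import *
st();S=grab('scene','scene10');T=grab('top','top10')
for c in blobs(S,(50,120,70),(75,255,255),60,(330,130,450,250)): print(cen(c),cv2.contourArea(c),onplane(S,[cen(c)],.155)[0]-[.002,.0013,0])
for c in blobs(T,(50,90,40),(85,255,255),60,(90,180,200,285)): print('T',cen(c),cv2.contourArea(c),onplane(T,[cen(c)],.155)[0]+[.002,.0013,0])
"
```

```text
35.5 p [0.3661 0.2871 0.2554] yaw_y 0.0367 z [-7.e-04 -5.e-04 -1.e+00] w 0.423 F [-0.7  0.4 -0.2] g 0.0
[379.59710629 225.42459655] 299.5 [0.56047319 0.26900525 0.155     ]
[391.98870056 201.05225989] 236.0 [0.46819469 0.26678211 0.155     ]
[412.77624168 238.32155658] 325.5 [0.56006899 0.35253329 0.155     ]
[424.65995116 213.62637363] 273.0 [0.46947558 0.35281722 0.155     ]
T [126.50692925 257.55725748] 228.5 [0.47621492 0.35120926 0.155     ]
T [126.69044006 223.12240769] 329.5 [0.5604733  0.35338099 0.155     ]
T [159.75137845 260.25513784] 332.5 [0.4694871  0.26912815 0.155     ]
T [160.46757852 222.81610942] 329.0 [0.56069881 0.26937879 0.155     ]
```

Call:
{"api": "send_rows", "payload": {
  "targets": [
    [[0,0,-0.045],[0.05,0.008,0],0.16],
    [[0,0,-0.045],[0.1,0.016,0],0.16],
    [[0,0,-0.045],[0.15,0.024,0],0.16],
    [[0,0,-0.045],[0.1855,0.03,0],0.16],
    [[0,0,-0.045],[0.1855,0.03,0],0.16],
    [[0,0,-0.045],[0.1855,0.03,-0.03],0.16],
    [[0,0,-0.045],[0.1855,0.03,-0.07],0.16],
    [[0,0,-0.045],[0.1855,0.03,-0.1],0.16],
    [[0,0,-0.045],[0.1855,0.03,-0.117],0.16],
    [[0,0,-0.045],[0.1855,0.03,-0.117],0.16]
  ]
}}

```text
t: 36.6
position: [0.5138, 0.311, 0.1608]
tool_rot: [[-0.002, 1.0, -0.003], [1.0, 0.002, -0.001], [-0.001, -0.003, -1.0]]
wrist_force: [-0.3, 0.7, 0.2]
gripper_width: 0.422
grasp_force: 0.0
```

Call:
{"api": "send_rows", "payload": {
  "targets": [
    [[0,0,0],[0,0,0],0.16],
    [[0,0,0],[0,0,0],1],
    [[0,0,0],[0,0,0],1],
    [[0,0,0],[0,0,0],1],
    [[0,0,0],[0,0,0],1],
    [[0,0,0],[0,0,0],1],
    [[0,0,0],[0,0,0],1],
    [[0,0,0],[0,0,0],1]
  ],
  "force": 50
}}

```text
t: 37.4
position: [0.5145, 0.3113, 0.1624]
tool_rot: [[-0.002, 1.0, -0.0], [1.0, 0.002, 0.0], [0.0, -0.0, -1.0]]
wrist_force: [-3.6, -0.0, 5.6]
gripper_width: 0.12
grasp_force: 50.0
```

Call:
{"api": "send_rows", "payload": {
  "targets": [
    [[0,0,0],[0,0,0.015],1],
    [[0,0,0],[0,0,0.045],1],
    [[0,0,0],[0,0,0.08],1],
    [[0,0,0],[0,0,0.11],1],
    [[0,0,0],[0,0,0.125],1],
    [[0,0,0],[0,-0.01,0.125],1],
    [[0,0,0],[0,-0.03,0.125],1],
    [[0,0,0],[0,-0.06,0.125],1],
    [[0,0,0],[0,-0.09,0.125],1],
    [[0,0,0],[0,-0.12,0.125],1]
  ]
}}

```text
t: 38.4
position: [0.5139, 0.213, 0.2605]
tool_rot: [[-0.002, 1.0, -0.003], [1.0, 0.002, -0.001], [-0.001, -0.003, -1.0]]
wrist_force: [1.1, 0.4, -6.6]
gripper_width: 0.119
grasp_force: 50.0
```

Call:
{"api": "send_rows", "payload": {
  "targets": [
    [[0,0,0],[0,-0.035,0],1],
    [[0,0,0],[0,-0.07,0],1],
    [[0,0,0],[0,-0.105,0],1],
    [[0,0,0],[0,-0.14,0],1],
    [[0,0,0],[0,-0.175,0],1],
    [[0,0,0],[0,-0.21,0],1],
    [[0,0,0],[0,-0.245,0],1],
    [[0,0,0],[0,-0.28,0],1],
    [[0,0,0],[0,-0.315,0],1],
    [[0,0,0],[0,-0.35,0],1]
  ]
}}

```text
t: 39.4
position: [0.5133, -0.0667, 0.2607]
tool_rot: [[-0.001, 1.0, -0.003], [1.0, 0.001, 0.0], [0.0, -0.003, -1.0]]
wrist_force: [1.1, -0.1, -7.2]
gripper_width: 0.12
grasp_force: 50.0
```

Call:
{"api": "send_rows", "payload": {
  "targets": [
    [[0,0,-0.01],[0,-0.035,0],1],
    [[0,0,-0.02],[0,-0.07,0],1],
    [[0,0,-0.03],[0,-0.105,0],1],
    [[0,0,-0.04],[0,-0.14,0],1],
    [[0,0,-0.05],[0,-0.175,0],1],
    [[0,0,-0.06],[0,-0.21,0],1],
    [[0,0,-0.07],[-0.005,-0.245,0],1],
    [[0,0,-0.08],[-0.01,-0.28,0],1],
    [[0,0,-0.09],[-0.02,-0.31,0],1],
    [[0,0,-0.094],[-0.03,-0.325,0],1]
  ]
}}

```text
t: 40.4
position: [0.4888, -0.3268, 0.2604]
tool_rot: [[0.074, 0.997, -0.002], [0.997, -0.074, 0.001], [0.001, -0.002, -1.0]]
wrist_force: [0.5, 0.6, -6.9]
gripper_width: 0.118
grasp_force: 50.0
```

Call:
{"api": "send_rows", "payload": {
  "targets": [
    [[0,0,0],[0,0,0],1],
    [[0,0,0],[0,0,0],1],
    [[0,0,0],[0,0,0],1]
  ]
}}

```text
t: 40.7
position: [0.4907, -0.3238, 0.262]
tool_rot: [[0.071, 0.997, -0.0], [0.997, -0.071, 0.001], [0.001, -0.0, -1.0]]
wrist_force: [-0.3, -0.1, -6.5]
gripper_width: 0.118
grasp_force: 50.0
```

```bash
python3 -c "
from h import *
st();S=grab('scene','scene11');T=grab('top','top11')
a=cv2.resize(S['color'][90:220,130:260],None,fx=3,fy=3,interpolation=2);b=cv2.resize(T['color'][170:300,330:460],None,fx=3,fy=3,interpolation=2)
cv2.imwrite('pics/s11c.png',np.hstack([a,b])[:,:,::-1])"
```

```text
40.7 p [ 0.4907 -0.3238  0.262 ] yaw_y -0.0713 z [-1.e-04  5.e-04 -1.e+00] w 0.118 F [-0.3 -0.1 -6.5] g 50.0
```

View pics/s11c.png

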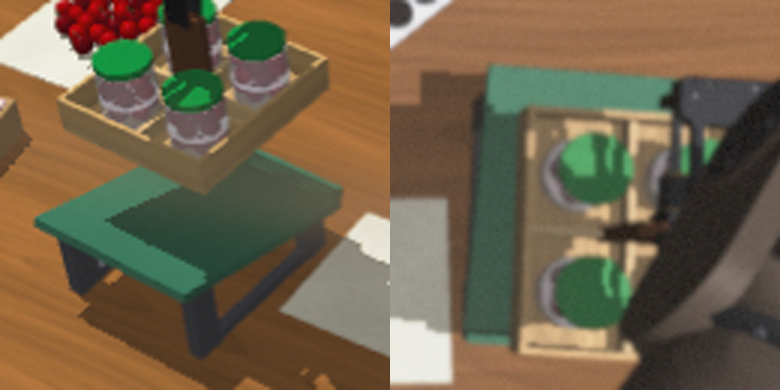

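Call:
{"api": "send_rows", "payload": {
  "targets": [
    [[-0.003,-0.04,0],[0,0,0],1],
    [[-0.007,-0.1,0],[0,0,-0.01],1],
    [[-0.012,-0.16,0],[-0.001,-0.002,-0.03],1],
    [[-0.016,-0.22,0],[-0.001,-0.002,-0.05],1],
    [[-0.02,-0.275,0],[-0.001,-0.002,-0.07],1],
    [[-0.022,-0.305,0],[-0.001,-0.002,-0.09],1],
    [[-0.022,-0.305,0],[-0.001,-0.002,-0.105],1],
    [[-0.022,-0.305,0],[-0.001,-0.002,-0.115],1],
    [[-0.022,-0.305,0],[-0.001,-0.002,-0.115],1],
    [[-0.022,-0.305,0],[-0.001,-0.002,-0.115],1]
  ]
}}

```text
t: 41.8
position: [0.4905, -0.3264, 0.1705]
tool_rot: [[0.071, 0.969, 0.237], [0.997, -0.069, -0.017], [-0.0, 0.238, -0.971]]
wrist_force: [0.3, 0.3, -7.0]
gripper_width: 0.123
grasp_force: 50.0
```

```bash
python3 -c "
from h import *
st();S=grab('scene','scene12');T=grab('top','top12')
a=cv2.resize(S['color'][90:220,130:260],None,fx=3,fy=3,interpolation=2);b=cv2.resize(T['color'][170:300,330:460],None,fx=3,fy=3,interpolation=2)
cv2.imwrite('pics/s12c.png',np.hstack([a,b])[:,:,::-1])"
```

```text
41.8 p [ 0.4905 -0.3264  0.1705] yaw_y -0.0714 z [ 0.2374 -0.0173 -0.9712] w 0.123 F [ 0.3  0.3 -7. ] g 50.0
```

View pics/s12c.png

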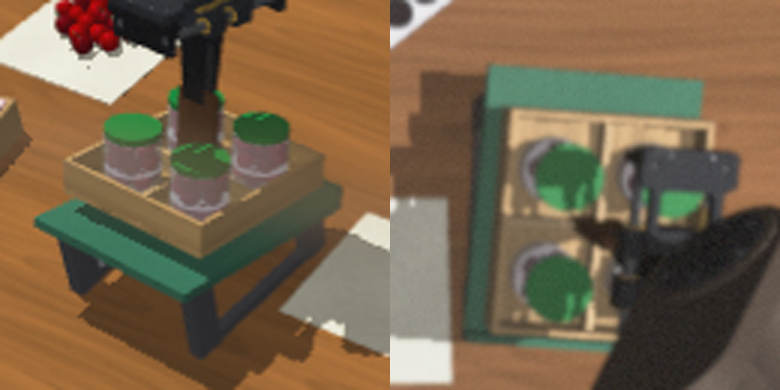

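The tray is tilted parallel to the bed, about 20 mm above it and centred once parallax is allowed for. Lower it slowly.

Call:
{"api": "send_rows", "payload": {
  "targets": [
    [[0,0,0],[0,0,-0.005],1],
    [[0,0,0],[0,0,-0.01],1],
    [[0,0,0],[0,0,-0.015],1],
    [[0,0,0],[0,0,-0.018],1],
    [[0,0,0],[0,0,-0.02],1],
    [[0,0,0],[0,0,-0.02],1],
    [[0,0,0],[0,0,-0.02],1]
  ]
}}

```text
t: 42.6
position: [0.49, -0.3264, 0.1542]
tool_rot: [[0.072, 0.969, 0.237], [0.997, -0.07, -0.017], [-0.0, 0.238, -0.971]]
wrist_force: [0.4, -1.2, -7.1]
gripper_width: 0.118
grasp_force: 50.0
```

Call:
{"api": "send_rows", "payload": {
  "targets": [
    [[0,0,0],[0,0,-0.0015],1],
    [[0,0,0],[0,0,-0.003],1],
    [[0,0,0],[0,0,-0.003],1]
  ]
}}

```text
t: 42.9
position: [0.4899, -0.3263, 0.1516]
tool_rot: [[0.072, 0.969, 0.237], [0.997, -0.07, -0.017], [0.0, 0.238, -0.971]]
wrist_force: [-0.6, -0.1, -8.4]
gripper_width: 0.119
grasp_force: 50.0
```

Call:
{"api": "send_rows", "payload": {
  "targets": [
    [[0,0,0],[0,0,-0.001],1],
    [[0,0,0],[0,0,-0.002],1],
    [[0,0,0],[0,0,-0.002],1]
  ]
}}

```text
t: 43.2
position: [0.4898, -0.3263, 0.1502]
tool_rot: [[0.072, 0.969, 0.237], [0.997, -0.07, -0.017], [0.0, 0.238, -0.971]]
wrist_force: [-2.4, 0.4, -4.7]
gripper_width: 0.119
grasp_force: 50.0
```

Call:
{"api": "send_rows", "payload": {
  "targets": [
    [[0,0,0],[0,0,-0.001],1],
    [[0,0,0],[0,0,-0.001],1],
    [[0,0,0],[0,0,-0.001],1]
  ]
}}

```text
t: 43.5
position: [0.4895, -0.3263, 0.1497]
tool_rot: [[0.072, 0.969, 0.237], [0.997, -0.07, -0.017], [-0.0, 0.238, -0.971]]
wrist_force: [-7.1, 0.5, 0.7]
gripper_width: 0.123
grasp_force: 50.0
```

Call:
{"api": "send_rows", "payload": {
  "targets": [
    [[0,0,0],[0,0,0],0.16],
    [[0,0,0],[0,0,0],0.16],
    [[0,0,0],[0,0,0],0.16],
    [[0,0,0],[0,0,0],0.16],
    [[0,0,0],[0,0,0],0.16],
    [[0,0,0],[-0.007,0.0005,0.029],0.16],
    [[0,0,0],[-0.0165,0.0012,0.068],0.16],
    [[0,0,0],[-0.028,0.002,0.116],0.16],
    [[0,0,0],[-0.028,0.002,0.16],0.16],
    [[0,0,0],[-0.028,0.002,0.2],0.16]
  ]
}}

```text
t: 44.5
position: [0.4673, -0.3247, 0.3114]
tool_rot: [[0.072, 0.969, 0.238], [0.997, -0.07, -0.018], [-0.001, 0.239, -0.971]]
wrist_force: [0.3, 0.5, -0.1]
gripper_width: 0.418
grasp_force: 0.0
```

Call:
{"api": "send_rows", "payload": {
  "targets": [
    [[0,0,0],[0,0.06,0],0.16],
    [[0,0,0],[0,0.12,0],0.16],
    [[0,0,0],[0,0.18,0],0.16],
    [[0,0,0],[0,0.24,0],0.16],
    [[0,0,0],[0,0.3,0],0.16],
    [[0,0,0],[0,0.36,0],0.16],
    [[0,0,0],[0,0.4,0],0.16],
    [[0,0,0],[0,0.4,0],0.16],
    [[0,0,0],[0,0.4,0],0.16]
  ]
}}

```text
t: 45.4
position: [0.4676, -0.0042, 0.3095]
tool_rot: [[0.07, 0.969, 0.238], [0.998, -0.068, -0.017], [-0.0, 0.238, -0.971]]
wrist_force: [0.2, -0.1, -0.6]
gripper_width: 0.423
grasp_force: 0.0
```

```bash
python3 -c "
from h import *
np.set_printoptions(precision=4,suppress=True)
st();S=grab('scene','scene13');T=grab('top','top13')
zb=np.array([-.2371,.0171,.9713]);xb=np.array([.9688,-.0699,.2377]);yb=np.array([.0719,.9974,0]);o=np.array([.521,-.3277,.078])
for n,im,off,roi,lo in(('T',T,1,(350,180,440,290),(50,90,100)),('S',S,-1,(130,90,260,200),(50,120,60))):
    for c in blobs(im,lo,(74,255,255),60,roi):
        cc,d=rays(im,[cen(c)]);p=o+zb*.070;X=cc+d[0]*((p-cc)@zb)/(d[0]@zb)+off*np.array([.002,.0013,0])-o;print(n,cen(c),cv2.contourArea(c),X@xb,X@yb)
a=cv2.resize(S['color'][100:220,130:260],None,fx=3,fy=3,interpolation=2);b=cv2.resize(T['color'][180:300,330:460],None,fx=3,fy=3,interpolation=2)
cv2.imwrite('pics/s13c.png',np.hstack([a,b])[:,:,::-1])"
```

```text
45.4 p [ 0.4676 -0.0042  0.3095] yaw_y -0.0699 z [ 0.2378 -0.0168 -0.9712] w 0.423 F [ 0.2 -0.1 -0.6] g 0.0
T [383.4204 266.0115] 319.5 -0.05851978535950492 0.04235782370218067
T [386.9386 229.8336] 320.5 0.03278423985907803 0.04253489134648428
T [416.3729 268.0994] 328.5 -0.05898221721926781 -0.041565692283237525
T [420.3914 231.8249] 324.5 0.03308292401999006 -0.04169078458821473
S [217.4706 137.0605] 102.0 -0.0607462984030339 0.040785294715995436
```

View pics/s13c.png

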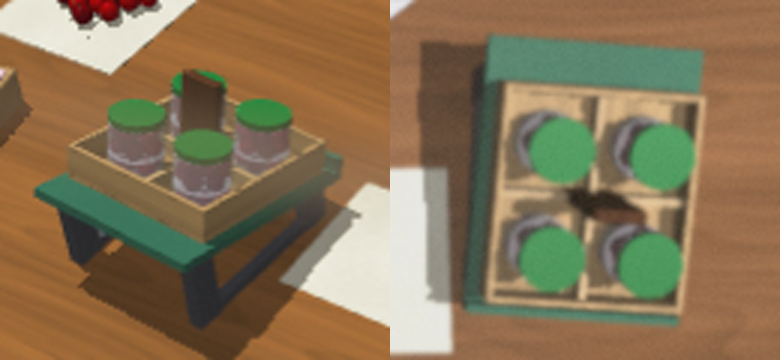

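The tray lies flat on the bed at about x = -13 mm, y = 0, square to it, with all four cups upright. Handing in.

```bash
python3 -c "
from station import arm
print(arm.job_done())"
```

```text
the job is handed in; nothing more can be done
None
```

I loaded all four cups, stood the tray on the scale, pressed the button to its stop and set the tray flat on the rack by the lip, then handed in at about 45 s; no verdict came back.

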